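Lock the spice mill's collar with the pin spanner

TASK

The spice mill has just been filled. Take the pin spanner from its wooden rest, set both prongs into the two holes of the brass lock collar on top of the mill, and turn the collar clockwise (seen from above) until it is fully home against its stop, where its red mark stands at the red mark on the mill. Turn it with the spanner, never with the gripper itself; then put the spanner back upright in its rest with the prongs hanging in the trough, let go, and leave the other things on the table where they are.

Things in the scene. Friction and masses are not known exactly. Their poses are not given: they have to be found in the camera images.
- spanner_grip (a point): Centre of the pin spanner's orange upright grip plate (40 mm along x, 14 mm thick along y, 60 mm high along z, z up in the rest): grasp here from above. Under it a steel cross-bar, 100 mm along x, 22 mm along y, 10 mm thick, underside flat and 40 mm below this point. Two 7 mm prongs, 28 mm to either side along x, reach 51 mm below this point. Loose, 220 g, same after a half turn about z.
- prong_a (a point): Tip of the spanner's prong at +28 mm along its x, 11 mm below the bar's underside; axes as spanner_grip.
- prong_b (a point): Tip of the spanner's prong at -28 mm along its x, 11 mm below the bar's underside; axes as spanner_grip.
- rest_top (a point): Wooden rest (fixed): middle of its open top, 30 mm above the table, z up. A trough 78 mm long (x) by 34 mm wide (y) in a block 108 by 46 mm on a foot plate 130 by 66 mm. The spanner's bar lies along x, its ends on the 15 mm thick end walls (bar underside at this point's height), its prongs hanging in the trough.
- mill: Round bench spice mill, grey base 160 mm across, aluminium head 124 mm across under the collar, fixed; origin at the centre of its underside on the table, z up; the steel chute looks to its +x, a red mark stands on its top rim at its -y side. The collar turns about its vertical axis.
- collar_top (a point): Centre of the flat brass top of the lock collar (96 mm across), 135 mm above the table. Turns with the collar: x runs through its two holes, z up. The holes are round, 13 mm across, 12 mm deep, dark-floored, 28 mm to either side along x. Spanner fully down: its bar lies on this top. A red mark on the collar's edge lies 15.5 degrees clockwise of +x.
- collar (a joint): Angle of the collar, rad, growing clockwise seen from above; at 0 its x is parallel to the mill's x. Starts between 0.1 and 0.6; hard stop (fully home) at 1.3. Stays where it is left; takes about 0.2 N m to turn. The prongs have about 0.1 rad of play in the holes either way.
- jar_mid (a point): Middle of a loose amber glass jar with a wooden cap, 64 mm across, 95 mm high; leave alone.
- tin_mid (a point): Middle of a loose steel tin with a yellow band, 72 mm across, 85 mm high; leave alone.
- mortar_mid (a point): Middle of a loose stone bowl, 84 mm across, 60 mm high; leave alone.
- weight_mid (a point): Middle of a loose brass scale weight, 44 mm across, 48 mm high; leave alone.
Mind the look-alikes: they are no part of the job. What is shaped like the part that bears spanner_grip but purple is not meant. Leave any blue look-alike of the part that bears rest_top alone.

How it is judged:
By the outcome, as a careful person would: the job done as asked, in the order asked, and still so for the second after the job is handed in, with the robot touching nothing.
It also fails if it takes over 64 s, if anything falls off the work surface, if the arm or the gripper's body presses on something with over 40 N, if the wrist force passes 120 N, or if a joint passes its speed limit or range.

ROBOT

A 6-joint arm with a two-finger parallel gripper is mounted at the origin on the work surface. World frame = base frame: x ahead of the robot, y to its left, z up, the work surface at z = 0. Lengths are in mm, angles in degrees, forces in N, time in s.
With the tool pointing down it reaches from about 300 to 850 mm from the base axis. Payload 4.2 kg.
Tool frame: the origin (TCP) lies midway between the tips of the shut fingers; the grasp point (between the pads) lies 19 mm behind it; x points along the fingers, z is the direction in which the jaws open and shut, and the axes are right-handed (so a half turn about x gives the same grasp; the last joint's range is limited). The gripper opens to 91 mm and grips with 3 to 60 N. Pads are 32 mm wide; open, the fingers measure 118 mm over their backs; the gripper's body (76 mm by 178 mm) begins 60 mm behind the grasp point.
Start: joints at [74.771, 18.312, 89.639, -0, 72.044, -1.146], TCP at [139.917, 557.733, 213.976] pointing down, gripper open.
Joint ranges: [-177.97, 177.97], [-48.28, 115.42], [12.27, 149.76], [-77.06, 257.06], [2.81, 150.46], [-146.56, 146.56]. Speed limits (degrees/s): [147.25, 147.25, 180, 180, 180, 180].

INTERFACE

Orientations are given as [roll, pitch, yaw] about the fixed x, y, z axes, in that order (R = Rz(yaw) Ry(pitch) Rx(roll)).
In Python, from workcell import env gives the robot as it stands.
- The arm moves only by the tool send_rows, never from a script. Its argument "commands" is a list that holds one entry, the list of rows, each a list of 6 numbers: the shift along the tool's x, y, z normalised to -1 to 1, where 1 is 0.1 m, then the turn, a rotation vector about the tool's x, y, z normalised to -1 to 1, where 1 is 2 pi rad. In form: [[[x, y, z, wx, wy, wz], ...]]. A call has 1 to 20 rows; each row is the pose to reach, as a shift and turn from the pose commanded when the call began, along the tool's axes at that moment, turning the shorter way round; what a row does not reach only later rows make up. A row lasts 1/8 s, in which the tool goes at most 62.5 mm and 10.7 degrees, less where a joint would pass 70% of its speed; a pose out of reach is approached as far as the arm can. A call with a number of a shift or a turn outside -1 to 1 is refused whole. A call with a gripper value outside its range is refused whole. "jaw" is the closure, from -1 (fully open) to 1 (shut), so that 0 is half open, set as the call begins (left out, the last holds). The fingers move at their own pace and stop on an object; "force" is the grip in N (left out, the last holds). Time passes only in rows, so rows that repeat a pose let the fingers close. It gives the time, the measured TCP pose, the force and the opening at its end, in the units of the state.
- env.state(): the state, without advancing time (a new reading comes with each control period).
- env.grab_frame(name): name is "scene" or "top" or "wrist"; returns (picture, depth): 400x640x3 uint8, red, green, blue; 400x640 float32, mm along the optical axis (not along the pixel's ray), 0 where there is no reading.
- env.get_calibration(name): a dict with "mtx" (3x3 intrinsics, pixels), "camera_from_world" (4x4, takes a point from world to camera coordinates). Camera axes: x right, y up, looking along -z (the intrinsics and any distortion apply to the point x, -y, -z); pixel columns grow to the right and rows downward; lengths in mm; the calibration is good to about 2 mm. A picture is of the moment at which its call begins: read the wrist's pose just before it. get_calibration takes no time and is no camera call; for the wrist camera it gives the pose at the moment of the call.
- env.job_done(): hands the job in, once; it reports no verdict.
The state is a dict: "time_s": time; "qpos": joint angles; "qvel": joint speeds; "effort": joint torques, N m; "ee_pos": TCP position; "ee_rot": TCP orientation; "force": force on the tool from outside, world axes, zero at the start; "torque": the same for the moment, N m; "gripper_width": finger opening in mm.
Only numpy, scipy, OpenCV 4.12 (cv2) and the standard library are available. Lean on these libraries where they do the work, as an engineer would, in place of code of your own. Each camera call takes 0.05 s, during which the arm holds its last target.

## Working session

There is one attempt and no reset: what is moved stays moved. The work goes in short steps, Python scripts to look and compute and a tool call to move; the robot and the scene stay as the last step left them, time stands still between calls to the robot, and variables do not carry over. Pictures are saved under pics/ and viewed, and the job is handed in when it is done.

Besides the shell and the picture viewer there is one more tool, called as name(argument=value, ...) on one line, values as JSON. send_rows: Moves the arm, as the interface text tells. Its arguments: {"type":"object","properties":{"commands":{"type":"array","items":{"type":"array","items":{"type":"array","items":{"type":"number","minimum":-1,"maximum":1}}}},"jaw":{"type":"number"},"force":{"type":"number"}},"required":["commands"]}

```bash
mkdir -p pics; ls
python3 - <<'E'
from workcell import env
import cv2,numpy as np
s=env.state();print(s)
for n in("scene","top","wrist"):
    c=env.get_calibration(n);print(n,{k:np.round(v,3).tolist() if hasattr(v,'shape') else v for k,v in c.items()})
    im,d=env.grab_frame(n);cv2.imwrite(f"pics/{n}0.png",im[:,:,::-1]);np.save(f"{n}0.npy",d)
E
```

```text
pics
{'time_s': 0.0, 'qpos': array([ 7.47715450e+01,  1.83491471e+01,  8.97054754e+01,  4.21853602e-04,
        7.20408822e+01, -1.14639027e+00]), 'qvel': array([-0.06254265,  0.0842979 ,  0.06604234,  0.04137766, -0.06028013,
       -0.02007048]), 'effort': array([ 2.91235992e-04, -4.12468386e+01, -2.31980610e+01,  7.26551330e-02,
        4.56508552e-02, -1.38732939e-04]), 'ee_pos': array([139.77842739, 557.25248373, 213.15155962]), 'ee_rot': array([ 178.61299148,   89.90449439, -105.46920365]), 'force': array([0.23821585, 0.29230338, 0.67470862]), 'torque': array([ 0.01786048, -0.01772775, -0.00084377]), 'gripper_width': 91.3851718528588}
scene {'mtx': [[366.042, 0.0, 320.495], [0.0, 366.042, 196.291], [0.0, 0.0, 1.0]], 'camera_from_world': [[0.362, 0.932, 0.008, -169.273], [-0.814, 0.312, 0.489, 439.092], [0.454, -0.183, 0.872, -1071.437], [0.0, 0.0, 0.0, 1.0]]}
top {'mtx': [[423.854, 0.0, 316.803], [0.0, 423.854, 200.492], [0.0, 0.0, 1.0]], 'camera_from_world': [[-0.016, -1.0, -0.01, -16.515], [0.995, -0.017, 0.096, -575.744], [-0.096, -0.008, 0.995, -904.513], [0.0, 0.0, 0.0, 1.0]]}
wrist {'mtx': [[320.837, 0.0, 325.373], [0.0, 320.837, 197.716], [0.0, 0.0, 1.0]], 'camera_from_world': [[0.243, 0.97, -0.002, -573.877], [-0.927, 0.232, -0.294, 31.768], [-0.285, 0.073, 0.956, -392.304], [0.0, 0.0, 0.0, 1.0]]}
```

View pics/scene0.png

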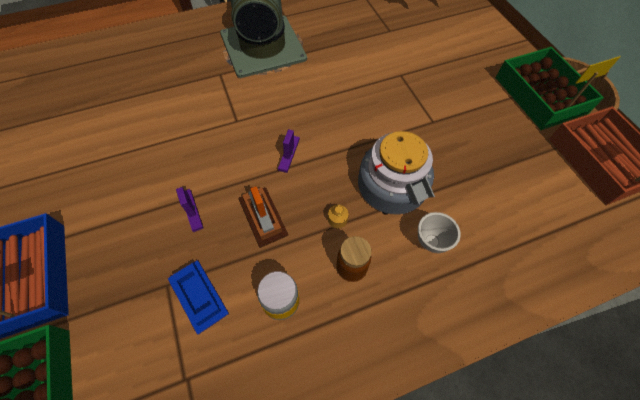

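View pics/top0.png

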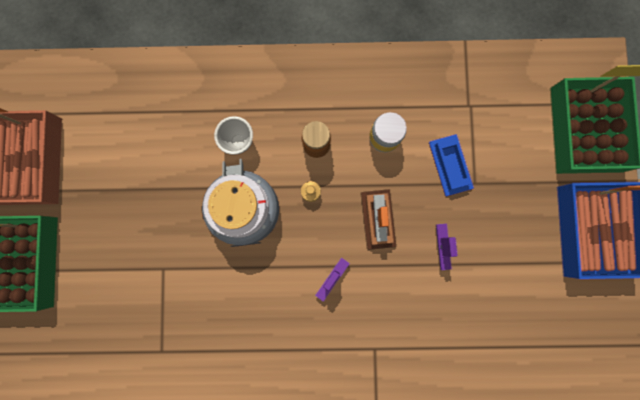

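View pics/wrist0.png

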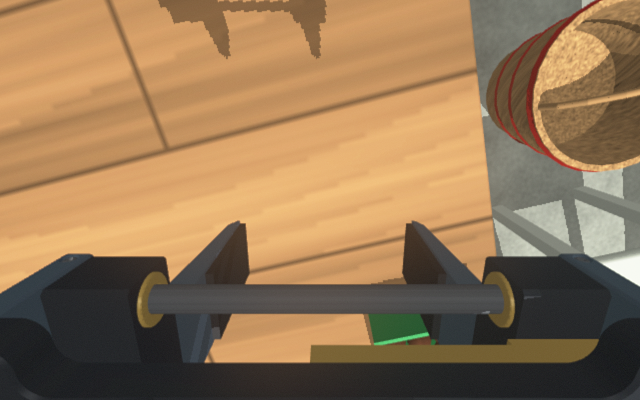

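```bash
cat > h.py <<'E'
import numpy as np,cv2
from workcell import env
def ray(n,u,v,z):
    c=env.get_calibration(n);K=np.array(c["mtx"]);T=np.array(c["camera_from_world"])
    d=np.array([(u-K[0,2])/K[0,0],-(v-K[1,2])/K[1,1],-1.]);R=T[:3,:3];o=-R.T@T[:3,3];w=R.T@d
    return o+w*(z-o[2])/w[2]
def proj(n,p):
    c=env.get_calibration(n);K=np.array(c["mtx"]);T=np.array(c["camera_from_world"])
    q=T[:3,:3]@np.array(p)+T[:3,3];return np.array([K[0,0]*q[0]/-q[2]+K[0,2],K[1,1]*-q[1]/-q[2]+K[1,2]])
def blobs(m,mn=6):
    n,l,s,c=cv2.connectedComponentsWithStats(m.astype(np.uint8))
    return [(s[i,4],c[i].round(2),l==i) for i in range(1,n) if s[i,4]>=mn]
E
python3 - <<'E'
from h import *
im=cv2.imread("pics/top0.png")
a=cv2.resize(im[160:260,190:290],None,fx=6,fy=6,interpolation=cv2.INTER_CUBIC)
cv2.imwrite("pics/c1.png",a[:, :])
b=cv2.resize(im[175:265,350:470],None,fx=6,fy=6,interpolation=cv2.INTER_CUBIC);cv2.imwrite("pics/c2.png",b)
hsv=cv2.cvtColor(im,cv2.COLOR_BGR2HSV)
org=(hsv[...,0]>6)&(hsv[...,0]<14)&(hsv[...,1]>200)&(hsv[...,2]>180)
for A,c,_ in blobs(org[150:260,350:410]):print("orange",A,c+[350,150])
red=((hsv[...,0]<4)|(hsv[...,0]>175))&(hsv[...,1]>150)&(hsv[...,2]>100)
for A,c,_ in blobs(red[150:260,190:290],3):print("red",A,c+[190,150])
E
```

```text
red 10 [261.4 201.3]
```

View pics/c1.png

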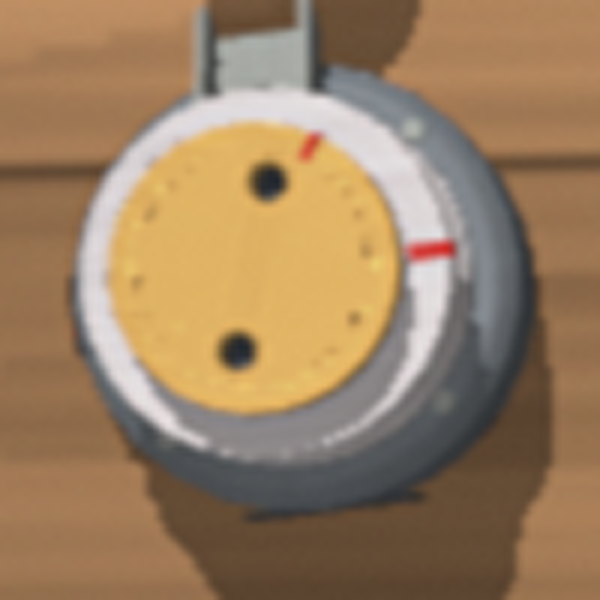

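View pics/c2.png

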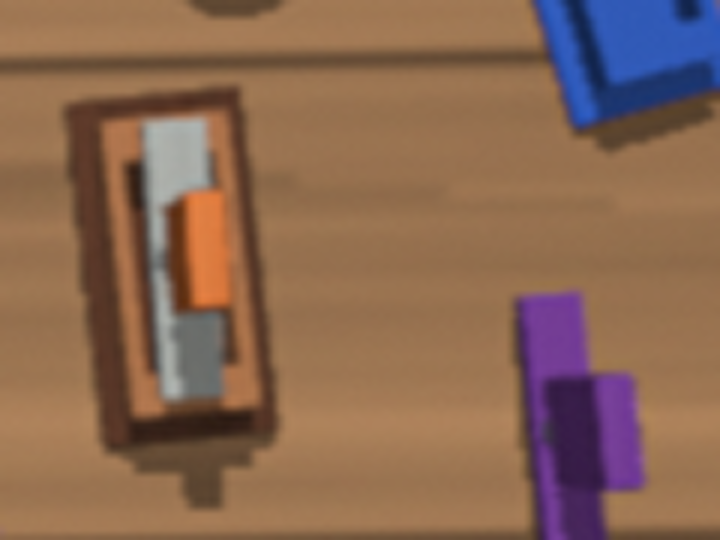

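The target is the orange spanner (top-view pixel about 384,217). It lies in the brown rest (380,218). The purple ones at (333,280) and (445,245) and the blue rest at (451,165) are look-alikes. The mill collar is centred near (232,204) with holes at (234,190) and (229,218).

Run:
```python
from h import *
im=cv2.imread("pics/top0.png");hsv=cv2.cvtColor(im,cv2.COLOR_BGR2HSV);H,S,V=[hsv[...,i].astype(int) for i in range(3)]
print("orange px",hsv[216,384],"bar",hsv[198,379],hsv[235,383],"brass",hsv[204,232],"rest",hsv[195,370],hsv[212,369],hsv[180,365])
def roi(m,x0,x1,y0,y1):
    z=np.zeros_like(m);z[y0:y1,x0:x1]=m[y0:y1,x0:x1];return z
def rect(m,z,name):
    bl=max(blobs(m),key=lambda b:b[0]);c=cv2.findContours(bl[2].astype(np.uint8),0,1)[0][0]
    r=cv2.minAreaRect(c);P=np.array([ray("top",*p,z) for p in cv2.boxPoints(r)])
    e=P[1]-P[0],P[2]-P[1];L=[np.linalg.norm(x[:2]) for x in e];x=e[int(np.argmax(L))]
    print(name,bl[0],"px",np.round(r[0],1),"ctr",P.mean(0).round(1),"sides",np.round(L,1),"yaw",np.degrees(np.arctan2(x[1],x[0])).round(1)%180)
rect(roi((H>5)&(H<14)&(S>190)&(V>200),360,400,190,250),100,"oranget")
rect(roi((S<60)&(V>90),365,400,185,250),40,"bar")
B=roi((H>15)&(H<26)&(S>120)&(V>150),195,270,170,235)
bl=max(blobs(B),key=lambda b:b[0]);c=cv2.findContours(bl[2].astype(np.uint8),0,1)[0];c=max(c,key=len)
e=cv2.fitEllipse(cv2.convexHull(c));print(e,"collar ctr",ray("top",*e[0],135).round(1))
disk=np.zeros(im.shape[:2],np.uint8);cv2.drawContours(disk,[cv2.convexHull(c)],-1,1,-1)
disk=cv2.erode(disk,np.ones((9,9),np.uint8))
hs=[]
g=im.astype(int).sum(2)
for A,cc,m in blobs((disk>0)&(g<330),5):
    w=np.where(m,400-g,0);yy,xx=np.mgrid[:400,:640];u=(w*xx).sum()/w.sum();v=(w*yy).sum()/w.sum()
    p=ray("top",u,v,133);hs.append(p);print("hole",A,u.round(2),v.round(2),p.round(1))
d=hs[0]-hs[1];print("mid",(hs[0]+hs[1])/2,np.linalg.norm(d),"ang",np.degrees(np.arctan2(d[1],d[0])))
m=roi(((H<4)|(H>175))&(S>150)&(V>100),190,290,150,260)
for A,cc,_ in blobs(m,2):print("red",A,cc,ray("top",*cc,135).round(1))
print("red130",ray("top",261.4,201.3,125))
```

```text
orange px [ 12 180 221] bar [ 53   6 171] [ 50   7 109] brass [ 19 142 222] rest [ 12 144 167] [ 12 143 160] [ 14 122 165]Traceback (most recent call last):
  File "<stdin>", line 11, in <module>
  File "<stdin>", line 7, in rect
ValueError: max() iterable argument is empty
```

```bash
cat > m1.py <<'E'
from h import *
im=cv2.imread("pics/top0.png");hsv=cv2.cvtColor(im,cv2.COLOR_BGR2HSV);H,S,V=[hsv[...,i].astype(int) for i in range(3)]
def roi(m,x0,x1,y0,y1):
    z=np.zeros_like(m);z[y0:y1,x0:x1]=m[y0:y1,x0:x1];return z
def rect(m,z,name):
    bl=max(blobs(m),key=lambda b:b[0]);c=cv2.findContours(bl[2].astype(np.uint8),0,1)[0][0]
    r=cv2.minAreaRect(c);P=np.array([ray("top",*p,z) for p in cv2.boxPoints(r)])
    e=P[1]-P[0],P[2]-P[1];L=[np.linalg.norm(x[:2]) for x in e];x=e[int(np.argmax(L))]
    print(name,bl[0],"px",np.round(r[0],1),"ctr",P.mean(0).round(1),"sides",np.round(L,1),"yaw",np.degrees(np.arctan2(x[1],x[0])).round(1)%180)
rect(roi((H>5)&(H<16)&(S>165)&(V>200),360,400,190,250),100,"oranget")
rect(roi((S<60)&(V>90),365,400,185,250),40,"bar")
rect(roi(((H<16)&(S>100)&(V>135)&(V<185))|((S<60)&(V>90)),364,400,185,250),30,"resttop")
B=roi((H>15)&(H<26)&(S>110)&(V>150),195,270,170,235)
bl=max(blobs(B),key=lambda b:b[0]);c=cv2.findContours(bl[2].astype(np.uint8),0,1)[0];c=max(c,key=len)
e=cv2.fitEllipse(cv2.convexHull(c));print(e,"collar ctr",ray("top",*e[0],135).round(1))
disk=np.zeros(im.shape[:2],np.uint8);cv2.drawContours(disk,[cv2.convexHull(c)],-1,1,-1)
disk=cv2.erode(disk,np.ones((9,9),np.uint8))
hs=[]
g=im.astype(int).sum(2)
for A,cc,m in blobs((disk>0)&(g<330),5):
    w=np.where(m,400-g,0);yy,xx=np.mgrid[:400,:640];u=(w*xx).sum()/w.sum();v=(w*yy).sum()/w.sum()
    p=ray("top",u,v,133);hs.append(p);print("hole",A,u.round(2),v.round(2),p.round(1))
d=hs[0]-hs[1];print("mid",(hs[0]+hs[1])/2,np.linalg.norm(d),"ang",np.degrees(np.arctan2(d[1],d[0])))
m=roi(((H<5)|(H>172))&(S>140)&(V>100),190,290,150,260)
for A,cc,_ in blobs(m,2):print("red",A,cc,ray("top",*cc,135).round(1))
E
python3 m1.py; python3 -c "
import cv2;im=cv2.imread('pics/scene0.png');cv2.imwrite('pics/c3.png',cv2.resize(im[120:260,160:320],None,fx=5,fy=4.2,interpolation=2))"
```

```text
oranget 97 px [384.5 216. ] ctr [ 534.7 -162.6  100. ] sides [10.1 36.3] yaw 178.2
bar 354 px [379.8 217.8] ctr [ 534.6 -161.4   40. ] sides [23.9 99.9] yaw 2.3000000000000114
resttop 685 px [379.7 218.4] ctr [ 533.8 -162.4   30. ] sides [ 46.3 107.6] yaw 4.5
((232.05490112304688, 204.41831970214844), (47.371971130371094, 48.1654052734375), 40.857784271240234) collar ctr [560.2 138.2 135. ]
hole 31 234.28 189.7 [589.2 134.4 133. ]
hole 32 229.16 217.91 [534.1 144.2 133. ]
mid [561.63471008 139.26248041 133.        ] 55.96443962364563 ang -10.103611119364183
red 12 [261.67 201.25] [565.4  80.5 135. ]
```

View pics/c3.png

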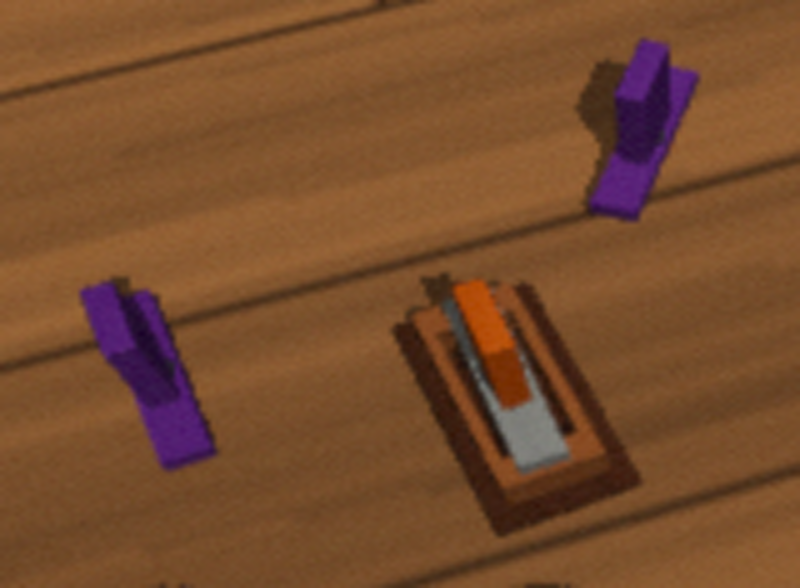

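```bash
cat >> h.py <<'E'
from scipy.spatial.transform import Rotation as Rn
def R0(s): return Rn.from_euler('xyz',s["ee_rot"],degrees=True)
def az(s):
    z=R0(s).as_matrix()[:,2];return np.degrees(np.arctan2(z[1],z[0]))
def st():
    s=env.state();print("t",round(s["time_s"],2),"pos",s["ee_pos"].round(1),"az",az(s).round(2),"xdir",R0(s).as_matrix()[:,0].round(3),"F",s["force"].round(1),"T",s["torque"].round(2),"w",s["gripper_width"].round(1),"j",s["qpos"].round(1));return s
def go(pos,a):
    """row from measured pose to tool-down pose with tool z azimuth a"""
    s=st();R=R0(s);c,n=np.cos(np.radians(a)),np.sin(np.radians(a))
    X=np.array([0,0,-1.]);Z=np.array([c,n,0]);Y=np.cross(Z,X)
    Rt=Rn.from_matrix(np.c_[X,Y,Z]);d=R.as_matrix().T@(np.array(pos)-s["ee_pos"])
    w=(R.inv()*Rt).as_rotvec();print("shift/100",(d/100).round(4).tolist(),"turn/2pi",(w/2/np.pi).round(5).tolist(),"deg",np.degrees(np.linalg.norm(w)).round(1))
E
python3 - <<'E'
from h import *
print(R0(env.state()).as_matrix().round(3))
go([535,-162,160],93)
go([535,-162,160],-87)
E
```

```text
[[-0.    -0.97   0.243]
 [-0.001  0.243  0.97 ]
 [-1.     0.    -0.001]]Traceback (most recent call last):
  File "<stdin>", line 3, in <module>
  File "h.py", line 21, in go
    s=st();R=R0(s);c,n=np.cos(np.radians(a)),np.sin(np.radians(a))
  File "h.py", line 18, in st
    s=env.state();print("t",round(s["time_s"],2),"pos",s["ee_pos"].round(1),"az",az(s).round(2),"xdir",R0(s).as_matrix()[:,0].round(3),"F",s["force"].round(1),"T",s["torque"].round(2),"w",s["gripper_width"].round(1),"j",s["qpos"].round(1));return s
                                                                                                                                                                                            ^^^^^^^^^^^^^^^^^^^^^^^^
AttributeError: 'float' object has no attribute 'round'
```

```bash
sed -i 's/s\["gripper_width"\].round(1)/round(float(s["gripper_width"]),1)/' h.py; python3 -c "
from h import *
go([535,-162,200],93)"
```

```text
t 0.15 pos [139.8 557.4 213.4] az 75.92 xdir [-0.    -0.001 -1.   ] F [ 0.3 -1.   1.1] T [-0.02  0.01 -0.01] w 91.0 j [74.8 18.3 89.7 -0.  72.  -1.1]
shift/100 [0.141, -5.5835, -6.016] turn/2pi [-0.04745, -0.0002, -3e-05] deg 17.1
```

send_rows(commands=[[[0, -0.45, -0.45, 0, 0, 0], [0, -0.95, -0.95, 0, 0, 0], [0, -1, -1, 0, 0, 0], [0, -1, -1, 0, 0, 0]]], jaw=0.1, force=45)

```text
time_s: 0.65
ee_pos: [212.9, 436.2, 214.2]
ee_rot: [20.1, 89.9, 95.9]
force: [0.6, 0.1, 0.7]
gripper_width: 53.7
```

send_rows(commands=[[[0, -0.45, -0.45, 0, 0, 0], [0, -0.95, -0.95, 0, 0, 0], [0, -1, -1, 0, 0, 0], [0, -1, -1, 0, 0, 0]]])

```text
time_s: 1.15
ee_pos: [285.5, 316.1, 214.1]
ee_rot: [17.6, 89.9, 93.4]
force: [0.8, 1.2, 1.1]
gripper_width: 40.5
```

send_rows(commands=[[[0, -0.45, -0.45, 0, 0, 0], [0, -0.95, -0.95, 0, 0, 0], [0, -1, -1, 0, 0, 0], [0, -1, -1, 0, 0, 0]]])

```text
time_s: 1.65
ee_pos: [358.5, 195.0, 213.9]
ee_rot: [16.5, 89.9, 92.4]
force: [0.6, -0.0, -0.0]
gripper_width: 41.3
```

```bash
cd .;python3 -c "
from h import *
go([535,-162,200],93)"
```

```text
t 1.65 pos [358.5 195.  213.9] az 75.87 xdir [-0.     0.001 -1.   ] F [ 0.6 -0.  -0. ] T [ 0.01 -0.01 -0.01] w 41.3 j [ 2.690e+01  3.100e+00  1.093e+02  1.000e-01  6.770e+01 -4.900e+01]
shift/100 [0.1349, -2.583, -3.031] turn/2pi [-0.04757, 0.0002, -3e-05] deg 17.1
```

send_rows(commands=[[[0, -0.45, -0.45, 0, 0, 0], [0, -0.95, -0.95, 0, 0, 0], [0, -1, -1, 0, 0, 0], [0, -1, -1, 0, 0, 0]]], jaw=-0.2)

```text
time_s: 2.15
ee_pos: [430.8, 73.7, 213.7]
ee_rot: [45.9, 89.9, 121.8]
force: [-1.0, 0.8, 0.2]
gripper_width: 54.7
```

send_rows(commands=[[[0, -0.4, -0.45, -0.02, 0, 0], [0, -0.75, -0.95, -0.04, 0, 0], [0, -0.79, -1, -0.0475, 0, 0], [0, -0.79, -1, -0.0475, 0, 0]]])

```text
time_s: 2.65
ee_pos: [482.8, -42.1, 213.7]
ee_rot: [24.7, 89.9, 117.7]
force: [-0.5, -0.4, 0.0]
gripper_width: 54.6
```

```bash
cd .;python3 -c "
from h import *
go([535,-162,200],93)"
```

```text
t 2.65 pos [482.8 -42.1 213.7] az 93.05 xdir [-0.001  0.001 -1.   ] F [-0.5 -0.4  0. ] T [0.03 0.06 0.02] w 54.6 j [-6.400e+00  1.020e+01  1.009e+02  1.000e-01  6.900e+01 -9.950e+01]
shift/100 [0.1352, -0.4578, -1.2256] turn/2pi [0.00013, 0.00021, -0.0001] deg 0.1
```

send_rows(commands=[[[0, -0.2, -0.4, 0, 0, 0], [0, -0.4, -0.8, 0, 0, 0], [0, -0.45, -0.95, 0, 0, 0], [0, -0.46, -1, 0, 0, 0], [0, -0.46, -1, 0, 0, 0]]])

```text
time_s: 3.28
ee_pos: [533.5, -139.8, 213.9]
ee_rot: [31.3, 89.9, 124.4]
force: [-0.6, 0.7, 0.0]
gripper_width: 54.7
```

```bash
cd .;python3 -c "
from h import *
go([535,-162,200],93)
im,d=env.grab_frame('wrist');cv2.imwrite('pics/w1.png',im[:,:,::-1])
im,d=env.grab_frame('scene');cv2.imwrite('pics/s1.png',im[:,:,::-1])
"
```

```text
t 3.27 pos [ 533.5 -139.8  213.9] az 93.07 xdir [-0.001  0.001 -1.   ] F [-0.6  0.7  0. ] T [ 0.06 -0.05  0.02] w 54.7 j [ -15.9   16.2   92.7    0.    71.1 -109. ]
shift/100 [0.139, -0.0033, -0.223] turn/2pi [0.00018, 0.00016, -0.0001] deg 0.1
```

View pics/w1.png

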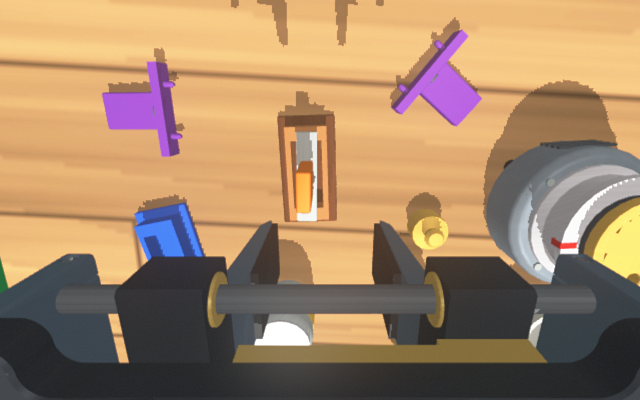

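The wrist view shows the orange spanner in the brown rest at (306,175), between the jaws' sides. Both purple ones lie on their sides away from it. Next I measure the spanner and rest in this view.

```bash
cat > m2.py <<'E'
import sys
from h import *
im=cv2.imread(sys.argv[1]);hsv=cv2.cvtColor(im,cv2.COLOR_BGR2HSV);H,S,V=[hsv[...,i].astype(int) for i in range(3)]
def roi(m,x0,x1,y0,y1):
    z=np.zeros_like(m);z[y0:y1,x0:x1]=m[y0:y1,x0:x1];return z
def rect(m,z,name):
    bl=max(blobs(m),key=lambda b:b[0]);c=max(cv2.findContours(bl[2].astype(np.uint8),0,1)[0],key=len)
    P=np.array([ray("wrist",*p[0],z)[:2] for p in c],np.float32)
    r=cv2.minAreaRect(P);b=cv2.boxPoints(r);e=b[1]-b[0],b[2]-b[1];x=max(e,key=np.linalg.norm)
    print(name,bl[0],"px",bl[1],"ctr",np.round(r[0],1),"sides",np.round(r[1],1),"yaw",(np.degrees(np.arctan2(x[1],x[0]))+90)%180-90)
print(hsv[175,306],hsv[165,303],hsv[200,301],hsv[205,314],hsv[115,305],hsv[140,290])
rect(roi((H>5)&(H<18)&(S>165)&(V>235),285,330,120,225),100,"orangetop")
rect(roi((H>5)&(H<18)&(S>165),285,330,120,225),100,"orange all")
rect(roi((S<60)&(V>90),290,330,115,230),40,"bar")
E
python3 m2.py pics/w1.png;python3 -c "
import cv2;im=cv2.imread('pics/w1.png');cv2.imwrite('pics/c4.png',cv2.resize(im[100:230,260:350],None,fx=5,fy=4.5,interpolation=2))"
```

```text
[ 18 176 255] [ 12 187 162] [ 19 168 255] [ 40   3 248] [ 14 132 124] [ 15 145 241]
orangetop 173 px [302.71 188.35] ctr [ 531.6 -160.3] sides [36.7 13.1] yaw 1.565918
orange all 371 px [303.72 179.86] ctr [ 526.5 -160.6] sides [46.7 14.8] yaw 2.3518906
bar 996 px [307.95 167.14] ctr [ 532.2 -161. ] sides [99.5 21.8] yaw 2.6139755
```

View pics/c4.png

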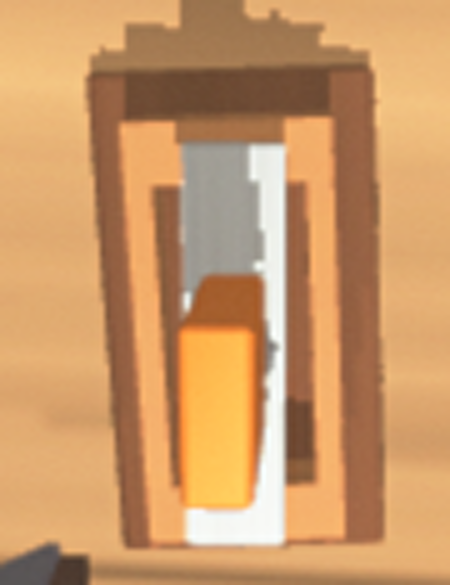

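send_rows(commands=[[[0, 0, -0.21, 0.0014, 0, 0], [0.3, -0.01, -0.214, 0.0014, 0, 0], [0.6, -0.01, -0.214, 0.0014, 0, 0], [0.9, -0.01, -0.214, 0.0014, 0, 0], [0.9, -0.01, -0.214, 0.0014, 0, 0], [0.9, -0.01, -0.214, 0.0014, 0, 0]]])

```text
time_s: 4.12
ee_pos: [537.0, -163.3, 125.1]
ee_rot: [-112.1, 89.9, -19.7]
force: [0.7, -0.4, 1.1]
gripper_width: 54.8
```

```bash
cd .;python3 -c "
from h import *
go([533.5,-161.2,53],92.5)
im,d=env.grab_frame('wrist');cv2.imwrite('pics/w2.png',im[:,:,::-1])
"
```

```text
t 4.12 pos [ 537.  -163.3  125.1] az 92.49 xdir [ 0.002 -0.001 -1.   ] F [ 0.7 -0.4  1.1] T [0.05 0.03 0.04] w 54.8 j [ -18.1   21.1   99.2   -0.    59.6 -110.6]
shift/100 [0.7206, 0.0351, 0.0231] turn/2pi [-3e-05, -0.00012, 0.0003] deg 0.1
```

View pics/w2.png

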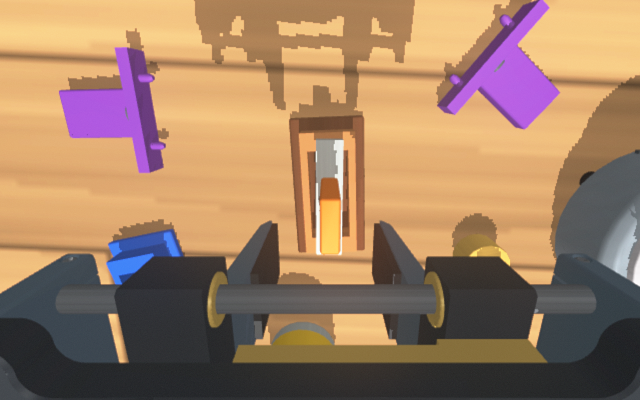

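send_rows(commands=[[[0.15, 0.035, 0.02, 0, 0, 0], [0.35, 0.035, 0.02, 0, 0, 0], [0.52, 0.035, 0.02, 0, 0, 0], [0.65, 0.035, 0.02, 0, 0, 0], [0.71, 0.035, 0.02, 0, 0, 0], [0.71, 0.035, 0.02, 0, 0, 0], [0.71, 0.035, 0.02, 0, 0, 0]]])

```text
time_s: 5.05
ee_pos: [533.1, -160.9, 53.6]
ee_rot: [-107.0, 89.9, -14.5]
force: [0.2, -0.5, -0.6]
gripper_width: 54.8
```

```bash
cd .;python3 -c "
from h import *
go([533.5,-161.2,53],92.5)
im,d=env.grab_frame('wrist');cv2.imwrite('pics/w3.png',im[:,:,::-1])
"
```

```text
t 5.05 pos [ 533.1 -160.9   53.6] az 92.51 xdir [ 0.001 -0.    -1.   ] F [ 0.2 -0.5 -0.6] T [0.05 0.08 0.02] w 54.8 j [ -18.    25.2  104.6    0.    50.1 -110.5]
shift/100 [0.0056, -0.0036, -0.0034] turn/2pi [4e-05, -6e-05, 0.00021] deg 0.1
```

View pics/w3.png

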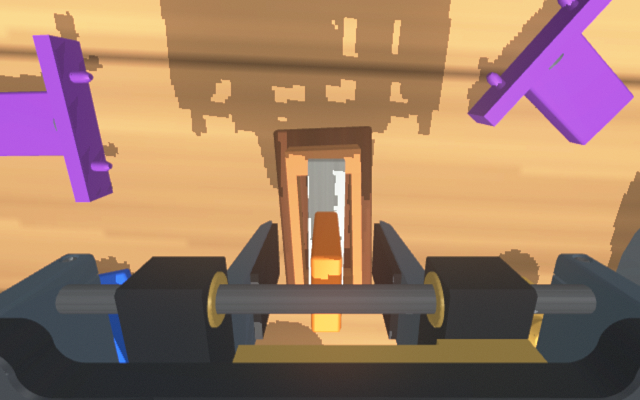

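The plate stands centred between the jaws, so I close.

send_rows(commands=[[[0, 0, 0, 0, 0, 0], [0, 0, 0, 0, 0, 0], [0, 0, 0, 0, 0, 0], [0, 0, 0, 0, 0, 0], [0, 0, 0, 0, 0, 0], [0, 0, 0, 0, 0, 0]]], jaw=1, force=45)

```text
time_s: 5.85
ee_pos: [532.6, -160.7, 52.9]
ee_rot: [23.4, 90.0, 115.9]
force: [0.3, 0.1, -0.3]
gripper_width: 13.7
```

```bash
cd .;python3 -c "
from h import *
st()
im,d=env.grab_frame('top');cv2.imwrite('pics/t2.png',im[:,:,::-1])
"
```

```text
t 5.85 pos [ 532.6 -160.7   52.9] az 92.52 xdir [-0.  0. -1.] F [ 0.3  0.1 -0.3] T [ 0.03 -0.02  0.02] w 13.7 j [ -18.    25.3  104.7    0.    50.1 -110.5]
```

send_rows(commands=[[[-0.1, 0, 0, 0, 0, 0], [-0.3, 0, 0, 0, 0, 0], [-0.6, 0, 0, 0, 0, 0], [-0.9, 0, 0, 0, 0, 0], [-1, 0, 0, 0, 0, 0]]])

```text
time_s: 6.52
ee_pos: [533.5, -161.0, 155.0]
ee_rot: [-109.2, 89.8, -16.7]
force: [0.2, -0.4, -3.6]
gripper_width: 13.8
```

send_rows(commands=[[[-0.2, 0, 0.2, 0, 0, 0], [-0.4, 0, 0.5, 0, 0, 0], [-0.5, 0, 0.8, 0, 0, 0], [-0.5, 0, 1, 0, 0, 0]]])

```text
time_s: 7.02
ee_pos: [528.0, -59.7, 202.9]
ee_rot: [-80.2, 90.0, 12.3]
force: [0.6, 0.6, -2.6]
gripper_width: 13.7
```

```bash
cd .;python3 -c "
from h import *
go([561,139,205],79.9)
im,d=env.grab_frame('scene');cv2.imwrite('pics/s2.png',im[:,:,::-1])
"
```

```text
t 7.03 pos [528.  -59.7 202.9] az 92.55 xdir [ 0.  0. -1.] F [ 0.6  0.6 -2.6] T [-0.01 -0.04 -0.01] w 13.7 j [  -7.7   14.8   96.3    0.    68.9 -100.2]
shift/100 [-0.0208, -0.4177, 1.9705] turn/2pi [0.03513, 1e-05, 3e-05] deg 12.6
```

View pics/s2.png

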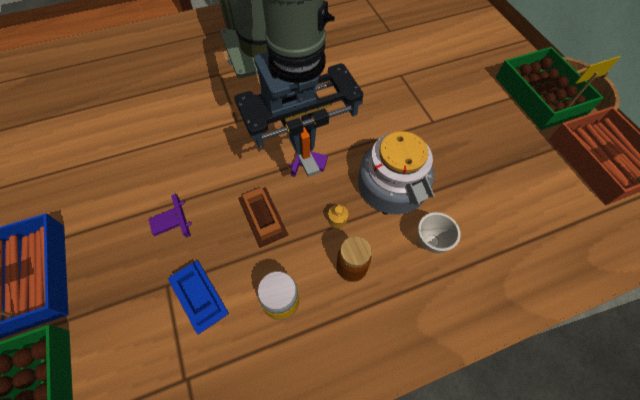

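The spanner is lifted at (307,155) and the brown rest is empty at (263,215). The purple one at (180,220) has toppled. It was already lying in w1, while my gripper was still high and nowhere near it, so it fell by itself. I continue to the mill.

send_rows(commands=[[[0, -0.1, 0.45, 0.01, 0, 0], [0, -0.2, 0.9, 0.02, 0, 0], [0, -0.21, 1, 0.035, 0, 0]]])

```text
time_s: 7.45
ee_pos: [544.6, 42.1, 201.5]
ee_rot: [94.4, 89.9, 174.3]
force: [0.6, -1.1, -3.1]
gripper_width: 13.8
```

```bash
cd .;python3 -c "
from h import *
go([561,139,205],79.9)
"
```

```text
t 7.45 pos [544.6  42.1 201.5] az 79.89 xdir [-0.002  0.    -1.   ] F [ 0.6 -1.1 -3.1] T [-0.03  0.   -0.02] w 13.8 j [  3.2  16.3  94.5   0.   69.4 -76.7]
shift/100 [-0.0352, 0.0088, 0.9832] turn/2pi [-2e-05, -3e-05, -0.00034] deg 0.1
```

```bash
cd .;python3 - <<'E'
from h import *
im,d=env.grab_frame('wrist');cv2.imwrite('pics/w4.png',im[:,:,::-1])
im,d=env.grab_frame('scene');cv2.imwrite('pics/s3.png',im[:,:,::-1])
E
```

```text
(no output)
```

View pics/w4.png

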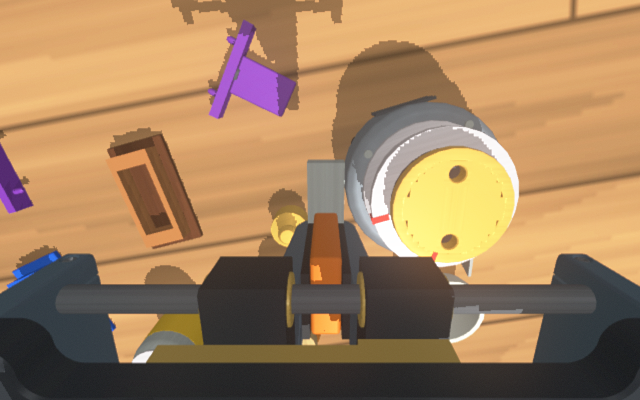

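The wrist view shows both holes, at (457,174) and (449,241), the mill mark at (380,219) and the collar mark at (434,256). The empty rest is at (153,190).

```bash
cd .;cat > m3.py <<'E'
from h import *
st()
im=cv2.imread("pics/w4.png");hsv=cv2.cvtColor(im,cv2.COLOR_BGR2HSV);H,S,V=[hsv[...,i].astype(int) for i in range(3)]
def roi(m,x0,x1,y0,y1):
    z=np.zeros_like(m);z[y0:y1,x0:x1]=m[y0:y1,x0:x1];return z
B=roi((H>15)&(H<30)&(S>110)&(V>150),380,530,130,264)
bl=max(blobs(B),key=lambda b:b[0]);c=max(cv2.findContours(bl[2].astype(np.uint8),0,1)[0],key=len)
h=cv2.convexHull(c);P=np.array([ray("wrist",*p[0],135)[:2] for p in h if p[0][1]<245],np.float32)
# circle fit
A=np.c_[2*P,np.ones(len(P))];s=np.linalg.lstsq(A,(P**2).sum(1),rcond=None)[0];print("collar circ",s[:2],"r",np.sqrt(s[2]+s[0]**2+s[1]**2))
g=im.astype(int).sum(2);hs=[]
for A,cc,m in blobs(roi(g<330,425,480,155,250),20):
    p=ray("wrist",*cc,134);print("hole",A,cc,p.round(1));hs.append(p)
d=hs[1]-hs[0];print("mid",(hs[0]+hs[1])/2,np.linalg.norm(d),np.degrees(np.arctan2(d[1],d[0])))
for A,cc,m in blobs(roi(((H<5)|(H>172))&(S>140)&(V>100),350,480,190,270),3):
    p=ray("wrist",*cc,125);print("red",A,cc,p.round(1),ray("wrist",*cc,135).round(1))
for z in(110,120,125,130,135):print(z,ray("top",261.67,201.25,z)[:2],ray("wrist",380,219,z)[:2])
E
python3 m3.py
```

```text
t 7.55 pos [544.3  40.9 201.6] az 80.04 xdir [-0.002 -0.    -1.   ] F [ 0.1 -0.3 -2.3] T [-0.01  0.02  0.03] w 13.9 j [  3.1  16.2  94.5  -0.   69.4 -76.9]
collar circ [559.30970953 140.69855403] r 49.92491962340231
hole 98 [455.   171.77] [528.8 142.9 134. ]
hole 51 [446.53 238.43] [582.7 133.1 134. ]
mid [555.76160429 137.97193134 134.        ] 54.78705275112072 -10.317668550233014
red 86 [379.42 218.78] [560.3  82.9 125. ] [556.2  81.8 135. ]
red 21 [433.71 255.9 ] [601.7 124.2 125. ] [596.  121.4 135. ]
110 [567.79803982  83.94533247] [566.60083305  85.04795084]
120 [566.83153185  82.55611136] [562.55825555  83.92288421]
125 [566.34827786  81.8615008 ] [560.5369668   83.36035089]
130 [565.86502388  81.16689025] [558.51567806  82.79781758]
135 [565.38176989  80.47227969] [556.49438931  82.23528426]
```

```bash
cd .;python3 - <<'E'
from h import *
im=cv2.imread("pics/s3.png")
cv2.imwrite("pics/c5.png",cv2.resize(im[100:230,300:460],None,fx=5,fy=4.6,interpolation=2))
g=im.astype(int).sum(2);hs=[]
r=np.zeros(g.shape,bool);r[130:175,380:430]=True
for A,cc,m in blobs((g<270)&r,5):
    p=ray("scene",*cc,134);print("hole",A,cc,p.round(1));hs.append(p)
hsv=cv2.cvtColor(im,cv2.COLOR_BGR2HSV);H,S,V=[hsv[...,i].astype(int) for i in range(3)]
B=(H>15)&(H<26)&(S>110)&(V>150)&r
bl=max(blobs(B),key=lambda b:b[0]);c=max(cv2.findContours(bl[2].astype(np.uint8),0,1)[0],key=len);h=cv2.convexHull(c)
P=np.array([ray("scene",*p[0],135)[:2] for p in h],np.float32);A=np.c_[2*P,np.ones(len(P))];s=np.linalg.lstsq(A,(P**2).sum(1),rcond=None)[0];print("circ",s[:2],np.sqrt(s[2]+s[0]**2+s[1]**2))
im0=cv2.imread("pics/scene0.png");hsv=cv2.cvtColor(im0,cv2.COLOR_BGR2HSV)
for n in("top","wrist","scene"):
    T=np.array(env.get_calibration(n)["camera_from_world"]);print(n,-T[:3,:3].T@T[:3,3])
for z in(40,135):print(proj("scene",[533,-161,z]))
E
```

```text
hole 127 [420.84 133.11] [535.  192.6 134. ]
hole 22 [399.86 138.59] [532.3 146.  134. ]
hole 177 [395.4  166.78] [590.5 106.4 134. ]
hole 26 [408.5 161. ] [587.5 136.5 134. ]
circ [559.94866128 140.75653906] 47.47986559779326
top [486.1051752  -33.4768256  955.23735883]
wrist [460.7853631   55.59905236 371.75248349]
scene [ 905.023351   -175.49269384  720.81006321]
[260.05395707 208.55387696]
[253.11569852 185.10390053]
```

View pics/c5.png

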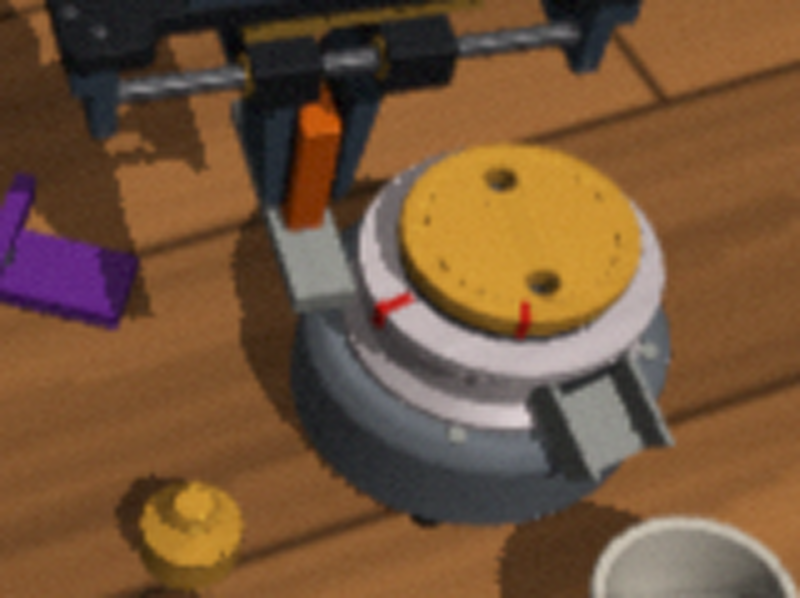

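```bash
cd .;python3 - <<'E'
from h import *
print(ray("scene",364.4,163.3,188.7))
im=cv2.imread("pics/s3.png")
cv2.imwrite("pics/c6.png",cv2.resize(im[130:175,345:385],None,fx=14,fy=13,interpolation=cv2.INTER_NEAREST))
for o in(-2,0,2):
  p=np.array([544.5,41.5,0])+(50+o)*np.array([np.cos(.1745),-np.sin(.1745),0]);print(o,[(proj("scene",[p[0]+s*11*.1745,p[1]+s*11*.98,z])-[345,130])*[14,13] for s in(-1,1) for z in(188.7,178.7)])
E
```

```text
[593.728595    32.49296858 188.7       ]
-2 [array([185.46543166, 432.78535675]), array([177.77958334, 474.23487876]), array([354.24428256, 407.75777532]), array([344.3347542 , 449.40084582])]
0 [array([189.35194964, 444.83143803]), array([181.60274385, 486.18056906]), array([358.36817038, 419.72537097]), array([348.3890715 , 461.26972148])]
2 [array([193.25007044, 456.91348172]), array([185.43716493, 498.16144368]), array([362.50432737, 431.728572  ]), array([352.45528976, 473.17343677])]
```

View pics/c6.png

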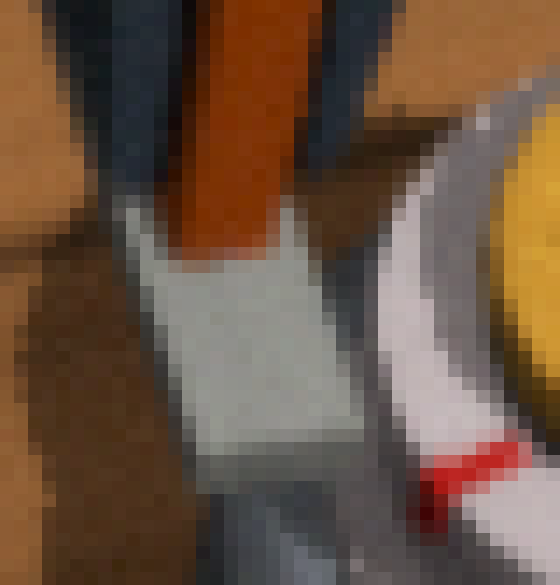

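```bash
cd .;python3 -c "
from h import *
go([559.3,139.6,176],79.8)
"
```

```text
t 7.55 pos [544.3  40.9 201.6] az 80.04 xdir [-0.002 -0.    -1.   ] F [ 0.1 -0.3 -2.3] T [-0.01  0.02  0.03] w 13.9 j [  3.1  16.2  94.5  -0.   69.4 -76.9]
shift/100 [0.255, 0.0226, 0.998] turn/2pi [0.00066, -0.00011, -0.00037] deg 0.3
```

send_rows(commands=[[[0, 0.02, 0.3, 0, 0, 0], [0, 0.022, 0.6, 0, 0, 0], [0, 0.022, 0.9, 0, 0, 0], [0, 0.022, 1, 0, 0, 0], [0.1, 0.022, 1, 0.0006, 0, 0], [0.24, 0.022, 1, 0.0006, 0, 0], [0.24, 0.022, 1, 0.0006, 0, 0], [0.24, 0.022, 1, 0.0006, 0, 0]]])

```text
time_s: 8.55
ee_pos: [560.2, 138.3, 178.9]
ee_rot: [130.6, 90.0, -149.8]
force: [0.3, 0.4, -2.5]
gripper_width: 13.3
```

```bash
cd .;python3 - <<'E'
from h import *
go([559.3,139.6,157.5],79.8)
im,d=env.grab_frame('wrist');cv2.imwrite('pics/w5.png',im[:,:,::-1])
im,d=env.grab_frame('scene');im=im[:,:,::-1];cv2.imwrite('pics/s5.png',cv2.resize(im[100:200,340:460],None,fx=6.5,fy=6,interpolation=2))
E
```

```text
t 8.55 pos [560.2 138.3 178.9] az 79.66 xdir [-0. -0. -1.] F [ 0.3  0.4 -2.5] T [ 0.01 -0.04  0.  ] w 13.3 j [ 12.7  19.9  92.6  -0.   67.6 -66.9]
shift/100 [0.2135, 0.0113, 0.0115] turn/2pi [-0.00039, -1e-05, -1e-05] deg 0.1
```

View pics/s5.png

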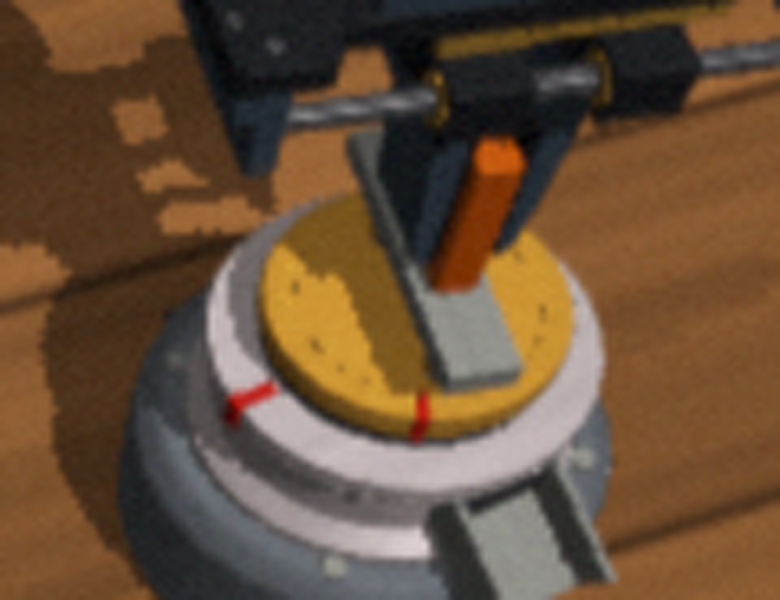

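View pics/w5.png

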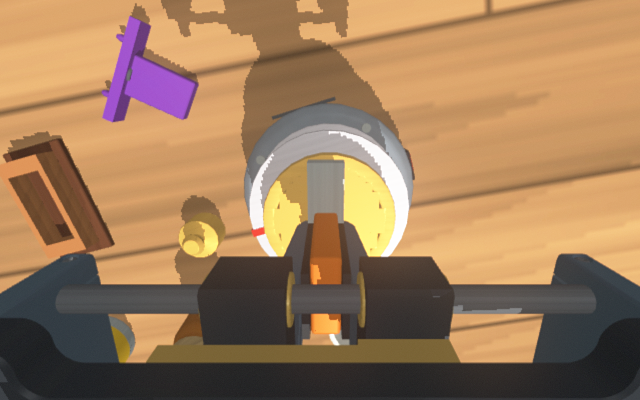

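The spanner is over the collar, its bar lined up with the hidden holes. I lower it gently.

send_rows(commands=[[[0.03, 0.011, 0.011, 0, 0, 0], [0.06, 0.011, 0.011, 0, 0, 0], [0.09, 0.011, 0.011, 0, 0, 0], [0.12, 0.011, 0.011, 0, 0, 0], [0.14, 0.011, 0.011, 0, 0, 0], [0.14, 0.011, 0.011, 0, 0, 0]]])

```text
time_s: 9.4
ee_pos: [559.2, 140.1, 164.7]
ee_rot: [103.4, 90.0, -176.9]
force: [0.3, 0.3, -2.6]
gripper_width: 13.9
```

```bash
cd .;python3 -c "
from h import *
go([559.3,139.6,157.5],79.8)
"
```

```text
t 9.4 pos [559.2 140.1 164.7] az 79.7 xdir [-0. -0. -1.] F [ 0.3  0.3 -2.6] T [-0.02 -0.04 -0.04] w 13.9 j [ 12.9  20.4  93.8   0.   65.7 -66.8]
shift/100 [0.0722, -0.0022, -0.0048] turn/2pi [-0.00028, -1e-05, -6e-05] deg 0.1
```

send_rows(commands=[[[0.02, -0.002, -0.004, 0, 0, 0], [0.04, -0.002, -0.004, 0, 0, 0], [0.06, -0.002, -0.004, 0, 0, 0], [0.062, -0.002, -0.004, 0, 0, 0], [0.062, -0.002, -0.004, 0, 0, 0]]])

```text
time_s: 10.02
ee_pos: [559.4, 139.7, 158.8]
ee_rot: [-39.9, 90.0, 39.8]
force: [-0.1, 1.6, -2.6]
gripper_width: 13.7
```

```bash
cd .;python3 - <<'E'
from h import *
go([559.3,139.6,157.5],79.8)
im,d=env.grab_frame('scene');im=im[:,:,::-1];cv2.imwrite('pics/s6.png',cv2.resize(im[100:200,340:460],None,fx=6.5,fy=6,interpolation=2))
E
```

```text
t 10.03 pos [559.4 139.7 158.8] az 79.7 xdir [ 0.  0. -1.] F [-0.1  1.6 -2.6] T [-0.03 -0.    0.04] w 13.7 j [ 12.9  20.7  94.3   0.   64.9 -66.8]
shift/100 [0.0128, 0.001, -0.0015] turn/2pi [-0.00028, 2e-05, 2e-05] deg 0.1
```

View pics/s6.png

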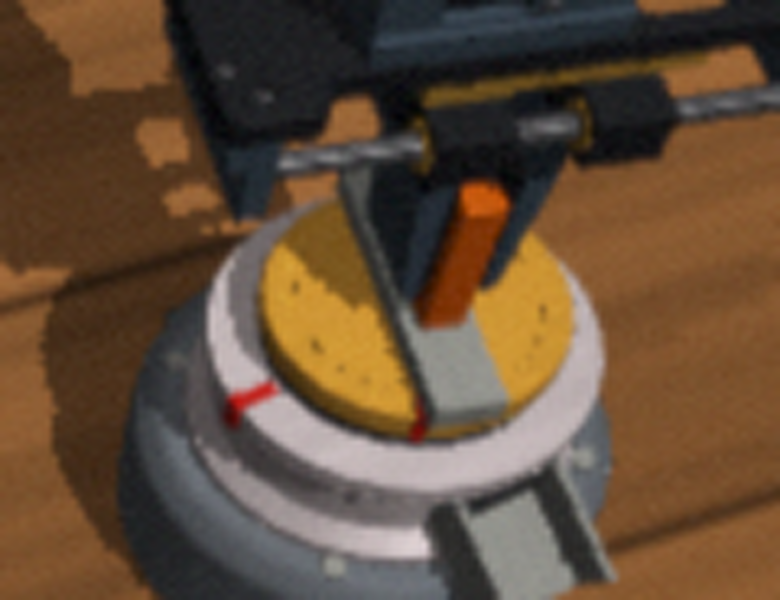

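The bar is seated on the collar, both prongs in. Now I turn clockwise.

send_rows(commands=[[[0, 0, 0, 0.01, 0, 0], [0, 0, 0, 0.022, 0, 0], [0, 0, 0, 0.034, 0, 0], [0, 0, 0, 0.046, 0, 0], [0, 0, 0, 0.058, 0, 0], [0, 0, 0, 0.07, 0, 0], [0, 0, 0, 0.08, 0, 0], [0, 0, 0, 0.09, 0, 0], [0, 0, 0, 0.1, 0, 0], [0, 0, 0, 0.1, 0, 0]]])

```text
time_s: 11.32
ee_pos: [559.9, 140.8, 158.9]
ee_rot: [16.0, 89.9, 59.7]
force: [0.4, 3.7, -3.1]
gripper_width: 14.0
```

```bash
cd .;python3 - <<'E'
from h import *
go([559.3,139.6,158.5],20)
im,d=env.grab_frame('scene');im=im[:,:,::-1];cv2.imwrite('pics/s7.png',cv2.resize(im[100:200,340:460],None,fx=6.5,fy=6,interpolation=2))
E
```

```text
t 11.32 pos [559.9 140.8 158.9] az 43.73 xdir [ 0.001  0.002 -1.   ] F [ 0.4  3.7 -3.1] T [ 0.8  -0.2   0.11] w 14.0 j [ 12.9  20.7  94.3   0.1  64.9 -30.9]
shift/100 [0.0042, -0.0048, -0.0128] turn/2pi [0.06593, 0.00037, -0.00019] deg 23.7
```

View pics/s7.png

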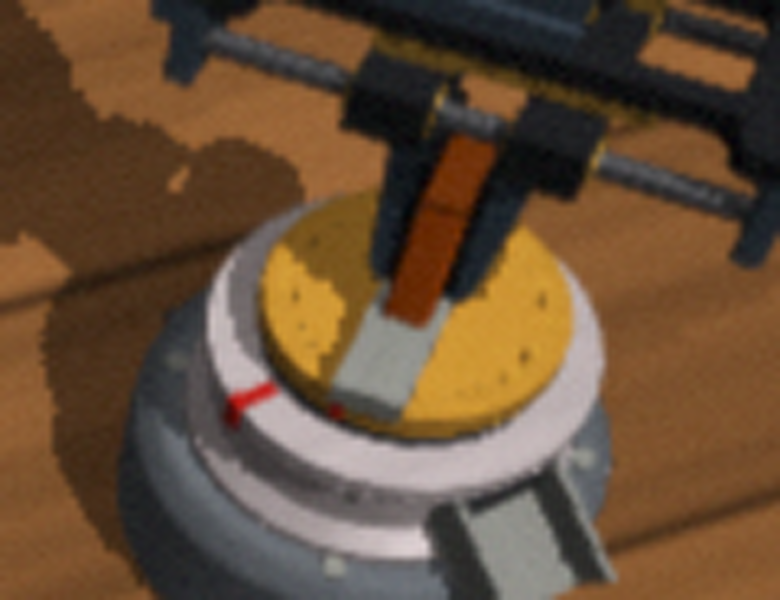

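send_rows(commands=[[[0, 0.007, 0.007, 0.01, 0, 0], [0, 0.007, 0.007, 0.022, 0, 0], [0, 0.007, 0.007, 0.034, 0, 0], [0, 0.007, 0.007, 0.044, 0, 0], [0, 0.007, 0.007, 0.054, 0, 0], [0, 0.007, 0.007, 0.062, 0, 0], [0, 0.007, 0.007, 0.066, 0, 0], [0, 0.007, 0.007, 0.066, 0, 0]]])

```text
time_s: 12.38
ee_pos: [560.0, 141.0, 158.9]
ee_rot: [5.9, 89.9, 25.8]
force: [3.2, 3.2, -4.1]
gripper_width: 13.8
```

```bash
cd .;python3 - <<'E'
from h import *
go([560,140.6,158.5],14)
im,d=env.grab_frame('scene');im=im[:,:,::-1];cv2.imwrite('pics/s8.png',cv2.resize(im[100:200,340:460],None,fx=6.5,fy=6,interpolation=2))
E
```

```text
t 12.38 pos [560.  141.  158.9] az 19.98 xdir [ 0.002  0.001 -1.   ] F [ 3.2  3.2 -4.1] T [ 0.63 -0.58  0.18] w 13.8 j [13.  20.7 94.3  0.  64.9 -7. ]
shift/100 [0.0042, -0.0037, -0.0017] turn/2pi [0.0166, 0.00026, -4e-05] deg 6.0
```

View pics/s8.png

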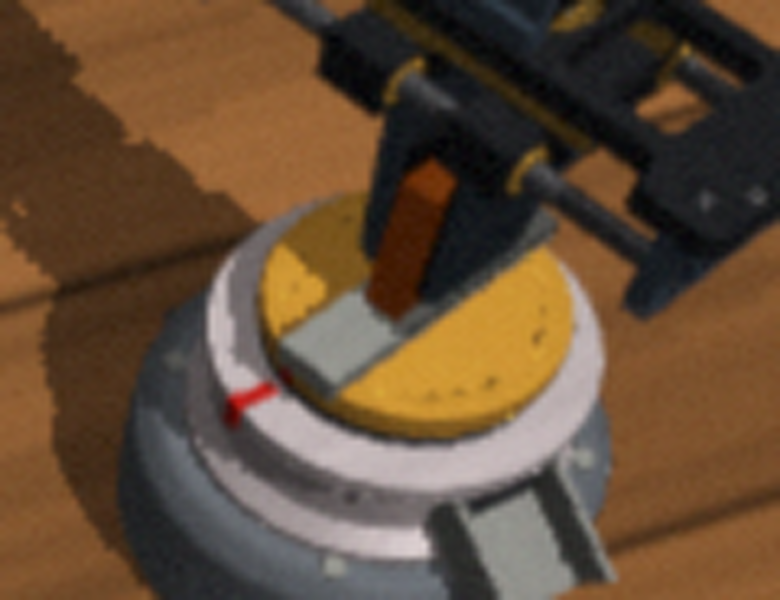

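send_rows(commands=[[[0, 0, 0, 0.004, 0, 0], [0, 0, 0, 0.008, 0, 0], [0, 0, 0, 0.01, 0, 0], [0, 0, 0, 0.01, 0, 0]]])

```text
time_s: 12.92
ee_pos: [560.1, 141.0, 158.9]
ee_rot: [8.2, 89.9, 24.5]
force: [2.9, 3.1, -3.8]
gripper_width: 13.8
```

```bash
cd .;python3 -c "
from h import *
go([560,140.6,158.5],14)"
```

```text
t 12.93 pos [560.1 141.  158.9] az 16.3 xdir [ 0.002  0.001 -1.   ] F [ 2.9  3.1 -3.8] T [ 0.76 -0.79  0.21] w 13.8 j [13.  20.7 94.3  0.  64.9 -3.3]
shift/100 [0.0044, -0.0035, -0.0016] turn/2pi [0.00638, 0.00027, -5e-05] deg 2.3
```

send_rows(commands=[[[0, 0, 0, 0.004, 0, 0], [0, 0, 0, 0.006, 0, 0], [0, 0, 0, 0.006, 0, 0]]])

```text
time_s: 13.3
ee_pos: [560.1, 141.0, 158.9]
ee_rot: [-15.9, 89.9, -1.5]
force: [3.5, 3.6, -5.0]
gripper_width: 14.0
```

```bash
cd .;python3 -c "
from h import *
go([560,140.6,158.5],14)
im,d=env.grab_frame('scene');im=im[:,:,::-1];cv2.imwrite('pics/s9.png',cv2.resize(im[100:200,340:460],None,fx=6.5,fy=6,interpolation=2))"
```

```text
t 13.3 pos [560.1 141.  158.9] az 14.36 xdir [ 0.002 -0.    -1.   ] F [ 3.5  3.6 -5. ] T [ 0.84 -0.75  1.26] w 14.0 j [13.  20.7 94.3 -0.  64.9 -1.3]
shift/100 [0.0044, -0.0035, -0.0025] turn/2pi [0.001, 0.0003, 9e-05] deg 0.4
```

View pics/s9.png

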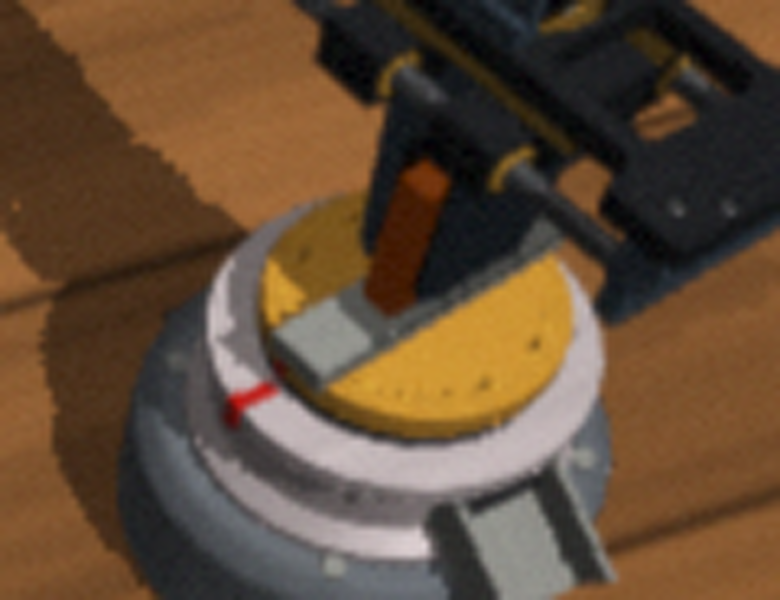

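The torque jumped from 0.21 to 1.26 N m at spanner yaw -75.6°. That is the -70° expected at home plus the prong play, and the marks meet. I give a small extra nudge, then back off within the play and lift.

send_rows(commands=[[[0, 0, 0, 0.002, 0, 0], [0, 0, 0, 0.002, 0, 0]]])

```text
time_s: 13.6
ee_pos: [560.2, 141.0, 159.0]
ee_rot: [-20.9, 89.9, -7.2]
force: [3.9, 4.2, -3.3]
gripper_width: 13.9
```

```bash
cd .;python3 -c "
from h import *
st()"
```

```text
t 13.6 pos [560.2 141.  159. ] az 13.69 xdir [ 0.002 -0.    -1.   ] F [ 3.9  4.2 -3.3] T [ 0.83 -0.77  1.56] w 13.9 j [13.  20.7 94.3 -0.  64.9 -0.7]
```

send_rows(commands=[[[0, 0, 0, -0.006, 0, 0], [0, 0, 0, -0.013, 0, 0], [0, 0, 0, -0.015, 0, 0], [0, 0, 0, -0.015, 0, 0]]])

```text
time_s: 14.1
ee_pos: [558.9, 140.6, 158.7]
ee_rot: [170.0, 89.9, -171.1]
force: [0.7, 2.6, -1.4]
gripper_width: 13.9
```

```bash
cd .;python3 -c "
from h import *
st()"
```

```text
t 14.1 pos [558.9 140.6 158.7] az 18.81 xdir [-0.001 -0.    -1.   ] F [ 0.7  2.6 -1.4] T [ 0.51 -0.07  0.01] w 13.9 j [13.  20.7 94.3  0.  65.  -5.8]
```

send_rows(commands=[[[-0.04, 0, 0, 0, 0, 0], [-0.08, 0, 0, 0, 0, 0], [-0.14, 0, 0, 0, 0, 0], [-0.25, 0, 0, 0, 0, 0], [-0.4, 0, 0, 0, 0, 0], [-0.45, 0, 0, 0, 0, 0]]])

```text
time_s: 14.85
ee_pos: [560.2, 140.8, 205.6]
ee_rot: [-6.5, 89.8, 12.3]
force: [-0.6, 1.0, -2.5]
gripper_width: 13.7
```

```bash
cd .;python3 -c "
from h import *
go([532.6,-160.7,200],92.5)
im,d=env.grab_frame('scene');im=im[:,:,::-1];cv2.imwrite('pics/s10.png',cv2.resize(im[100:200,340:460],None,fx=6.5,fy=6,interpolation=2))"
```

```text
t 14.85 pos [560.2 140.8 205.6] az 18.85 xdir [ 0.003  0.001 -1.   ] F [-0.6  1.  -2.5] T [-0.13  0.03 -0.05] w 13.7 j [13.  18.8 90.2 -0.  70.9 -5.9]
shift/100 [0.0535, -2.7641, -1.2351] turn/2pi [-0.20458, 0.00036, 0.00034] deg 73.6
```

View pics/s10.png

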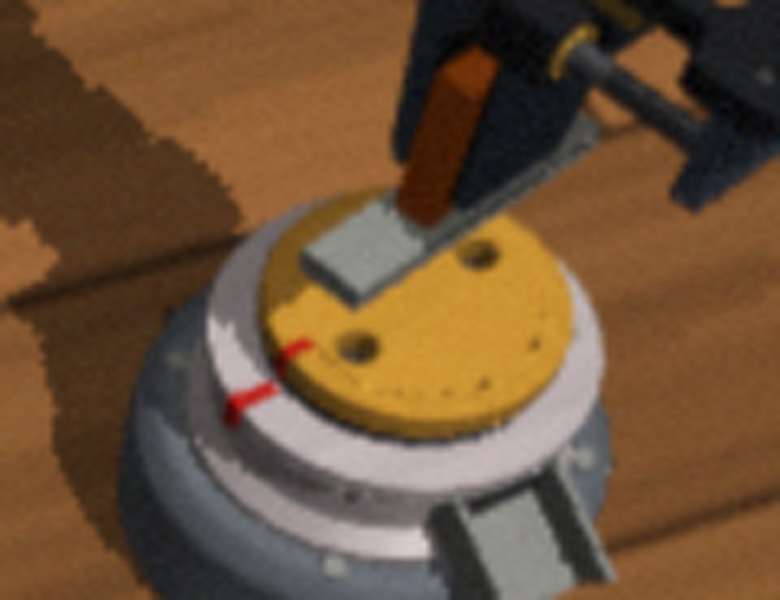

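The marks line up, and the collar stayed home as the prongs came out. I return to the rest.

send_rows(commands=[[[0, -0.3, -0.13, 0, 0, 0], [0, -0.65, -0.28, -0.02, 0, 0], [0, -1, -0.44, -0.045, 0, 0], [0, -1, -0.44, -0.07, 0, 0], [0, -1, -0.44, -0.095, 0, 0], [0, -1, -0.44, -0.12, 0, 0]]])

```text
time_s: 15.65
ee_pos: [549.8, 31.6, 203.6]
ee_rot: [113.9, 90.0, 176.2]
force: [0.8, -0.7, -3.4]
gripper_width: 13.6
```

```bash
cd .;python3 -c "
from h import *
go([532.6,-160.7,200],92.5)"
```

```text
t 15.65 pos [549.8  31.6 203.6] az 62.33 xdir [-0.001  0.    -1.   ] F [ 0.8 -0.7 -3.4] T [-0.03  0.01  0.06] w 13.6 j [  2.1  16.5  93.8   0.   69.7 -60.2]
shift/100 [0.0358, -0.7404, -1.7832] turn/2pi [-0.08381, -1e-05, -0.0001] deg 30.2
```

send_rows(commands=[[[0, -0.15, -0.35, -0.02, 0, 0], [0, -0.3, -0.7, -0.045, 0, 0], [0, -0.41, -1, -0.07, 0, 0], [0, -0.41, -1, -0.0838, 0, 0]]])

```text
time_s: 16.15
ee_pos: [538.9, -77.8, 203.6]
ee_rot: [123.3, 89.9, -144.4]
force: [-0.3, 0.8, -2.3]
gripper_width: 14.3
```

```bash
cd .;python3 -c "
from h import *
go([532.6,-160.7,200],92.5)"
```

```text
t 16.15 pos [538.9 -77.8 203.6] az 92.25 xdir [-0.001 -0.001 -1.   ] F [-0.3  0.8 -2.3] T [0.1  0.   0.01] w 14.3 j [  -9.4   16.    94.6   -0.    69.5 -101.6]
shift/100 [0.036, 0.0952, -0.826] turn/2pi [-0.0007, -8e-05, -0.00013] deg 0.3
```

send_rows(commands=[[[0, 0.04, -0.3, -0.0007, 0, 0], [0, 0.08, -0.6, -0.0007, 0, 0], [0, 0.095, -0.8, -0.0007, 0, 0], [0.2, 0.095, -0.82, -0.0007, 0, 0], [0.5, 0.095, -0.82, -0.0007, 0, 0], [0.8, 0.095, -0.82, -0.0007, 0, 0], [0.9, 0.095, -0.82, -0.0007, 0, 0], [0.9, 0.095, -0.82, -0.0007, 0, 0]]])

```text
time_s: 17.15
ee_pos: [533.2, -157.9, 113.6]
ee_rot: [53.1, 90.0, 145.5]
force: [-0.4, 0.7, -2.0]
gripper_width: 14.0
```

```bash
cd .;python3 -c "
from h import *
go([532.6,-160.7,54],92.5)
im,d=env.grab_frame('wrist');cv2.imwrite('pics/w6.png',im[:,:,::-1])
im,d=env.grab_frame('scene');im=im[:,:,::-1];cv2.imwrite('pics/s11.png',cv2.resize(im[140:260,200:330],None,fx=5.5,fy=5,interpolation=2))"
```

```text
t 17.15 pos [ 533.2 -157.9  113.6] az 92.48 xdir [-0.001  0.    -1.   ] F [-0.4  0.7 -2. ] T [-0.    0.01  0.03] w 14.0 j [ -17.7   21.4  100.6    0.    58.1 -110.2]
shift/100 [0.5956, 0.0069, -0.0281] turn/2pi [-6e-05, 8e-05, -0.00011] deg 0.1
```

View pics/w6.png

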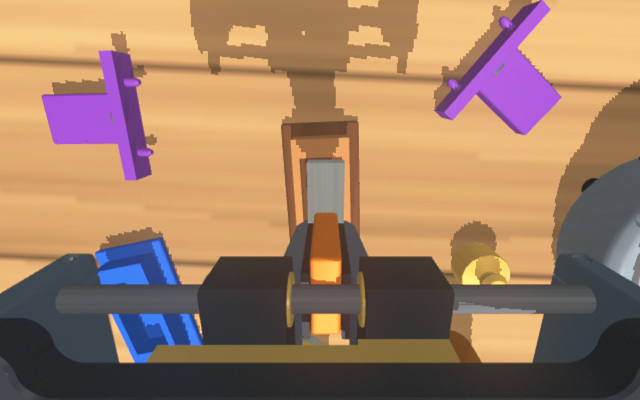

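View pics/s11.png

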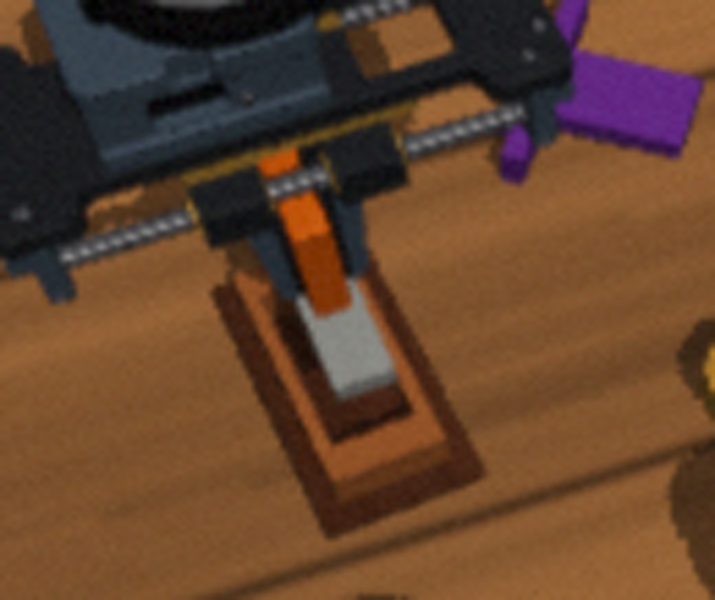

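No slip in the jaws: the bar end sits at row 160 as it did in w4. I lower it into the rest.

send_rows(commands=[[[0.1, 0.007, -0.026, 0, 0, 0], [0.25, 0.007, -0.026, 0, 0, 0], [0.4, 0.007, -0.026, 0, 0, 0], [0.48, 0.007, -0.026, 0, 0, 0], [0.53, 0.007, -0.026, 0, 0, 0], [0.56, 0.007, -0.026, 0, 0, 0], [0.58, 0.007, -0.026, 0, 0, 0], [0.59, 0.007, -0.026, 0, 0, 0], [0.59, 0.007, -0.026, 0, 0, 0]]])

```text
time_s: 18.38
ee_pos: [532.7, -160.7, 54.9]
ee_rot: [-93.1, 90.0, -0.6]
force: [-0.2, 0.1, -2.5]
gripper_width: 14.0
```

```bash
cd .;python3 -c "
from h import *
go([532.6,-160.7,53],92.5)
im,d=env.grab_frame('wrist');cv2.imwrite('pics/w7.png',im[:,:,::-1])
im,d=env.grab_frame('scene');im=im[:,:,::-1];cv2.imwrite('pics/s12.png',cv2.resize(im[140:260,200:330],None,fx=5.5,fy=5,interpolation=2))"
```

```text
t 18.38 pos [ 532.7 -160.7   54.9] az 92.48 xdir [ 0. -0. -1.] F [-0.2  0.1 -2.5] T [ 0.07  0.   -0.01] w 14.0 j [ -18.    25.1  104.5    0.    50.3 -110.5]
shift/100 [0.019, 0.0008, -0.0004] turn/2pi [-6e-05, -0.0, 6e-05] deg 0.0
```

View pics/s12.png

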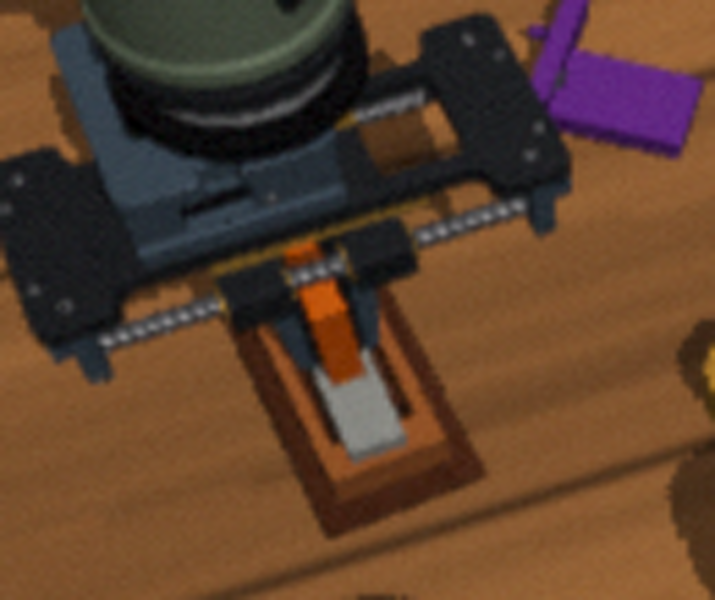

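Nearly down, in the right place. The last 1.7 mm, then a partial opening.

send_rows(commands=[[[0.01, 0, 0, 0, 0, 0], [0.017, 0, 0, 0, 0, 0], [0.017, 0, 0, 0, 0, 0]]])

```text
time_s: 18.85
ee_pos: [532.5, -160.6, 52.9]
ee_rot: [39.1, 90.0, 131.6]
force: [-0.4, 0.4, -2.3]
gripper_width: 14.1
```

send_rows(commands=[[[0, 0, 0, 0, 0, 0], [0, 0, 0, 0, 0, 0], [0, 0, 0, 0, 0, 0], [0, 0, 0, 0, 0, 0], [0, 0, 0, 0, 0, 0]]], jaw=-0.1)

```text
time_s: 19.48
ee_pos: [532.6, -160.6, 53.0]
ee_rot: [-36.3, 90.0, 56.2]
force: [-0.8, -0.2, 0.4]
gripper_width: 49.6
```

send_rows(commands=[[[-0.1, 0, 0, 0, 0, 0], [-0.3, 0, 0, 0, 0, 0], [-0.6, 0, 0, 0, 0, 0], [-0.95, 0, 0, 0, 0, 0], [-0.95, 0, 0, 0, 0, 0]]])

```text
time_s: 20.1
ee_pos: [534.6, -161.3, 151.6]
ee_rot: [-109.7, 89.6, -17.2]
force: [-0.6, 0.4, -0.7]
gripper_width: 50.5
```

send_rows(commands=[[[-0.5, 0.4, 0, 0, 0, 0], [-0.7, 0.8, 0, 0, 0, 0], [-0.7, 1, 0, 0, 0, 0], [-0.7, 1, 0, 0, 0, 0], [-0.7, 1, 0, 0, 0, 0]]])

```text
time_s: 20.72
ee_pos: [433.2, -164.9, 216.9]
ee_rot: [47.7, 89.9, 140.2]
force: [1.1, -0.6, -0.5]
gripper_width: 50.0
```

```bash
cd .;python3 -c "
from h import *
st()
im,d=env.grab_frame('wrist');cv2.imwrite('pics/w8.png',im[:,:,::-1])
im,d=env.grab_frame('top');cv2.imwrite('pics/t8.png',im[:,:,::-1])
im,d=env.grab_frame('scene');cv2.imwrite('pics/s13.png',im[:,:,::-1])"
```

```text
t 20.73 pos [ 433.2 -164.9  216.9] az 92.48 xdir [-0.001  0.001 -1.   ] F [ 1.1 -0.6 -0.5] T [ 0.02 -0.   -0.05] w 50.0 j [ -22.3    8.1  102.9    0.    69.  -114.8]
```

View pics/s13.png

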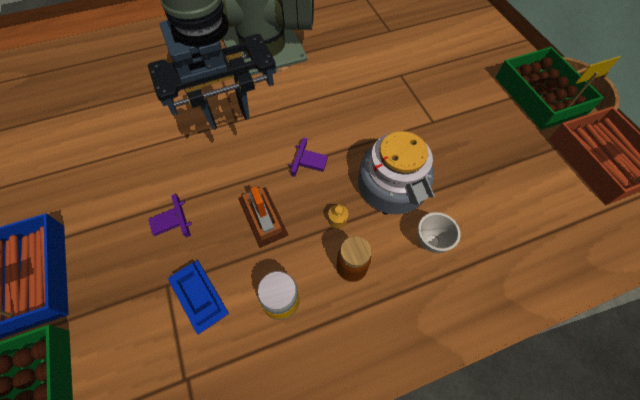

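View pics/t8.png

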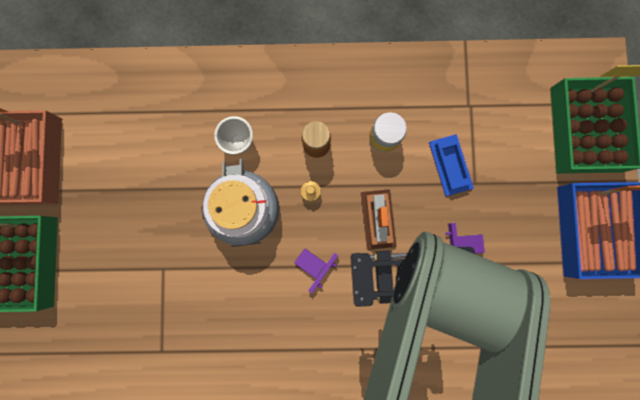

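View pics/w8.png

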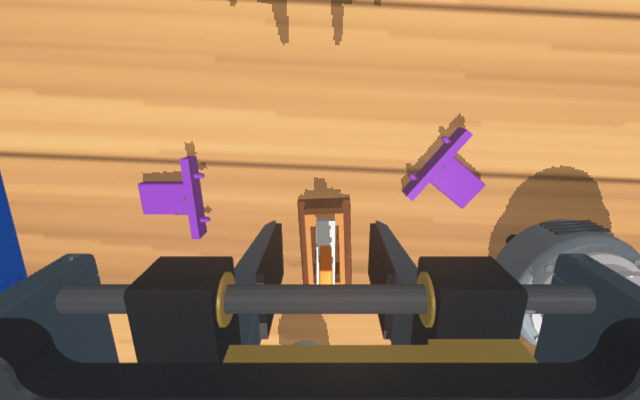

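```bash
cd .;sed 's/top0.png/t8.png/' m1.py > m4.py; python3 m4.py
python3 - <<'E'
import cv2
im=cv2.imread('pics/t8.png');cv2.imwrite('pics/c8.png',cv2.resize(im[160:260,195:405],None,fx=3.8,fy=3.8,interpolation=2))
E
```

```text
oranget 103 px [384.3 216. ] ctr [ 534.7 -162.1  100. ] sides [11.3 36.4] yaw 2.5999999999999943
bar 353 px [379.8 217.8] ctr [ 534.6 -161.3   40. ] sides [24.1 99.9] yaw 2.3000000000000114
resttop 697 px [379.6 218.4] ctr [ 533.9 -162.3   30. ] sides [ 46.6 108.4] yaw 4.699999999999989
((232.08970642089844, 204.45921325683594), (47.5537109375, 48.06185531616211), 36.35593032836914) collar ctr [560.1 138.1 135. ]
hole 29 245.03 198.25 [572.  113.3 133. ]
hole 30 218.37 209.34 [551.2 165.3 133. ]
mid [561.58576597 139.29428184 133.        ] 56.059343976438115 ang -68.18538333229361
red 4 [254.5 201. ] [566.1  94.4 135. ]
red 14 [261.14 201.29] [565.3  81.5 135. ]
```

View pics/c8.png

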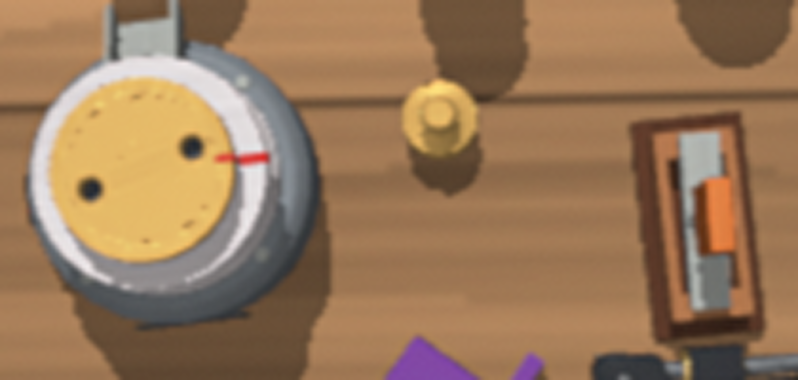

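The spanner is back in its rest at its original pose (534.6, -161.3). In the top view the marks line up to within about 1–1.5° of pixel error. There is plenty of time left, so I check the collar angle close up with the wrist camera.

send_rows(commands=[[[0, -0.3, 0.4, 0, 0, 0], [0, -0.6, 0.8, 0, 0, 0], [0, -0.8, 1, 0, 0, 0], [0, -0.8, 1, 0, 0, 0]]])

```text
time_s: 21.38
ee_pos: [509.6, -60.2, 217.1]
ee_rot: [69.2, 89.9, 161.9]
force: [0.7, -0.2, -0.5]
gripper_width: 50.2
```

send_rows(commands=[[[0, -0.3, 0.4, 0, 0, 0], [0, -0.6, 0.8, 0, 0, 0], [0, -0.8, 1, 0, 0, 0], [0, -0.8, 1, 0, 0, 0]]])

```text
time_s: 21.88
ee_pos: [584.4, 42.1, 217.1]
ee_rot: [104.0, 89.9, -163.5]
force: [0.2, -0.7, 0.3]
gripper_width: 50.3
```

send_rows(commands=[[[0, -0.1, 0.3, 0, 0, 0], [0, -0.2, 0.5, 0, 0, 0], [0, -0.2, 0.6, 0, 0, 0], [0, -0.2, 0.6, 0, 0, 0], [0, -0.2, 0.6, 0, 0, 0], [0, -0.2, 0.6, 0, 0, 0]]])

```text
time_s: 22.62
ee_pos: [601.1, 101.9, 218.2]
ee_rot: [179.6, 90.0, -88.0]
force: [0.0, -0.0, -0.2]
gripper_width: 50.2
```

```bash
cd .;python3 -c "
from h import *
st()
im,d=env.grab_frame('wrist');cv2.imwrite('pics/w9.png',im[:,:,::-1])"
```

```text
t 22.62 pos [601.1 101.9 218.2] az 92.44 xdir [ 0. -0. -1.] F [ 0.  -0.  -0.2] T [0.04 0.05 0.01] w 50.2 j [  8.5  21.3  84.5  -0.   74.2 -83.9]
```

View pics/w9.png

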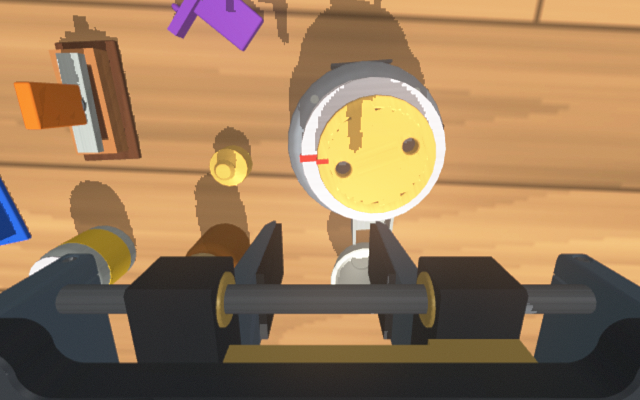

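```bash
cd .;python3 - <<'E'
from h import *
im=cv2.imread("pics/w9.png");hsv=cv2.cvtColor(im,cv2.COLOR_BGR2HSV);H,S,V=[hsv[...,i].astype(int) for i in range(3)]
r=np.zeros(H.shape,bool);r[130:185,325:430]=True
g=im.astype(int).sum(2);hs=[]
for A,cc,m in blobs((g<340)&r,20):
    p=ray("wrist",*cc,134);print("hole",A,cc,p.round(1));hs.append(p)
a,b=sorted(hs,key=lambda p:p[1])[0],sorted(hs,key=lambda p:p[1])[-1];d=a-b;mid=(a+b)/2
print(mid,np.linalg.norm(d),"hole ang",np.degrees(np.arctan2(d[1],d[0])))
red=((H<6)|(H>170))&(S>120)&(V>100);red[:140]=0;red[180:]=0;red[:,:290]=0;red[:,335:]=0
for A,cc,m in blobs(red,3):
    for sel,nm in((m,'all'),):
        ys,xs=np.nonzero(m)
        for lo,hi in((290,316),(317,335)):
            k=(xs>=lo)&(xs<hi)
            if k.sum():
                for z in(125,130,135):
                    p=ray("wrist",xs[k].mean(),ys[k].mean(),z);e=p-mid;print(lo,k.sum(),z,p[:2].round(1),np.hypot(e[0],e[1]).round(1),np.degrees(np.arctan2(e[1],e[0])).round(1))
cv2.imwrite("pics/c9.png",cv2.resize(im[85:225,285:450],None,fx=4.5,fy=4.2,interpolation=2))
E
```

```text
hole 137 [409.77 145.66] [548.2 166.5 134. ]
hole 116 [342.84 168.43] [568.8 114.8 134. ]
[558.49436136 140.6922855  134.        ] 55.623038124730975 hole ang -68.32846062196381
290 99 125 [563.1  85.6] 55.3 -85.2
290 99 130 [562.2  85.9] 55.0 -86.1
290 99 135 [561.3  86.1] 54.7 -87.0
317 41 125 [565.5  97.6] 43.7 -80.8
317 41 130 [564.5  97.6] 43.5 -82.0
317 41 135 [563.6  97.6] 43.4 -83.3
```

View pics/c9.png

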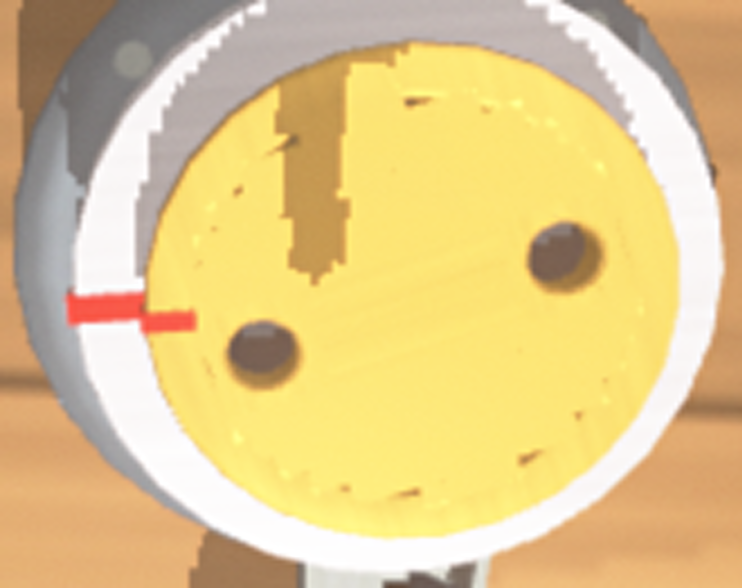

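```bash
cd .;python3 - <<'E'
from h import *
c=env.get_calibration("wrist");K=np.array(c["mtx"]);T=np.array(c["camera_from_world"])
im,d=env.grab_frame("wrist")
def pt(u,v):
    z=float(np.median(d[v-1:v+2,u-1:u+2]));q=np.array([(u-K[0,2])/K[0,0]*z,-(v-K[1,2])/K[1,1]*z,-z]);return (T[:3,:3].T@(q-T[:3,3])).round(1)
for u,v in((380,190),(390,140),(350,190),(309,159),(305,175),(436,180),(320,161),(230,230),(500,250)):print(u,v,pt(u,v))
E
```

```text
380 190 [585.5 146.5 133.8]
390 140 [544.5 150.5 133.9]
350 190 [586.5 121.8 134.2]
309 159 [565.8  86.5 114.8]
305 175 [580.5  83.3 112.7]
436 180 [580.  199.  112.8]
320 161 [563.4  96.2 134.8]
230 230 [675.5 -12.6  21.2]
500 250 [698.4 339.7  -1. ]
```

The depth image puts the mill's rim mark at z ≈ 114 mm. With that height the mill's -y direction is about -83.7°, so home puts the collar's x at -68.2°. I measured -68.2° in the top view and -68.3° in the wrist view, so it is home. Handing in.

```bash
cd .;python3 -c "
from h import *
st();print(env.job_done())"
```

```text
t 22.73 pos [601.2 102.1 218.2] az 92.45 xdir [ 0. -0. -1.] F [-0.3 -0.7 -0.2] T [-0.02  0.02  0.05] w 50.3 j [  8.6  21.3  84.5  -0.   74.2 -83.9]
the job is handed in; nothing more can be done
None
```

The collar is home against its stop and the spanner is back upright in its brown rest. I handed the job in at 22.7 s with the gripper open and touching nothing.

**Turn:** I took the orange spanner from the rest and set both prongs into the collar. I turned clockwise until the torque jumped from 0.21 to 1.56 N m at the stop, backed off inside the prong play, and lifted the prongs out.

**Last checks:**
- **Collar:** its x lies at -68.2° in the top view and -68.3° in the wrist view. Home should be about -68.2°, working from the mill's mark at its measured rim height.
- **Spanner:** it lies at (534.6, -161.3), within 0.1 mm of where it started, with the prongs in the trough.
- **Other things:** jar, tin, mortar and weight look unmoved in the before and after pictures; I did not measure them.

**What disagreed:**
- **Red marks:** at first they seemed 1.5 to 3° apart, because I had assumed the mill's mark was higher than it is. Using the rim height of about 114 mm removed the difference.
- **Collar centre:** the cameras disagreed by up to 6 mm on its position. The prongs went in without any trouble.
- **Purple look-alikes:** both stood upright in the first picture and lay on their sides by 3.3 s, before I had lowered the gripper. I never touched them.

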